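# Turn a rinsed tube strip out to drain

### The job

The rinsed strip of sample tubes sits in the covered aluminium rack on the sloping stand. Hold the loose white cover against that rack, turn both upside down together and set them on the sloping steel drain tray, cover underneath against the ledge. Then lift the rack away, leaving the strip mouth-down in the cover on the tray, and set the empty rack down clear of the tray (back on its stand, upside down, is fine).

Things in the scene. Friction and masses are not known exactly. Their poses are not given: they have to be found in the camera images.
- rack_mid (a point): Centre of aluminium block (36 x 84 x 30 mm in x, y, z) of the covered rack on the grey 55 deg stand (board 190 mm up, ledge 45 tall). x down the slope, z off it, out of the bores. Tongue to -x, up the slope, overhanging: x -18 to -69, y 34 wide, z -3 to +15 mm. Both tongues: z -3 to +25, pinch across z, coming along +x. Stand cheeks 108 mm apart. Bare rack on bench: not wanted. 160 g.
- cover_mid (a point): Centre of the loose white box-shaped cover (36 x 84 x 27 mm in x, y, z), lying open side (-z) down on the rack; axes as the rack's, centre 28.5 mm further along z. Inside 20 x 68, 22 mm deep. Its tongue, x -18 to -69, z -13.5 to -3.5, is 20 mm wide in y, so narrower than the rack's tongue it lies on. 80 g.
- strip_mid (a point): Centre of the loose strip of three joined clear tubes, hidden by the cover at the start: each 15 mm across, 45 long, 24 apart in y; z to the mouths. 24 mm of it stand in the rack's bores (3 mm loose), 21 mm in the cover. The rack must rise over 24 mm along the slope's normal to clear it. 30 g.
- tray_seat (a point): Point, 190 mm up, on the 55 deg board of the fixed steel drain tray, under the cover's centre when that rests on the ledge. x down the slope, away from the robot; z square off the board, upwards. Ledge face x +18 mm, 22 tall; cheeks 14 tall, 108 apart; board ends at x -24, tongues overhang it. Inverted here, cover's centre is 13.5 and rack's 42 mm off the board, x down the slope.
There are look-alikes about, which are no part of the job. Leave any yellow look-alike of the part that bears cover_mid alone. What is shaped like the part that bears rack_mid but yellow is not meant.

How it is judged (in metres and radians):
On the way:
1. rack and cover stand upside down together on the tray, cover underneath, the strip still between them (distance between cover_mid and tray_seat below 0.033 m and distance between rack_mid and cover_mid below 0.036 m and distance between strip_mid and cover_mid below 0.022 m and z of rack_mid in the frame of tray_seat above 0.03 m and angle between each of rack_mid, cover_mid's own z axis and vertical above 2.1 rad), for 0.2 s.
At the end, for the whole second after the job is handed in: The cover lies open side up on the tray board, centre within 18 mm of the seat along and across the slope, flat within 11 degrees; the strip stands mouth-down in it, square within 17 degrees; the rack rests on bench or stand, its centre over 110 mm from the seat; all still (x of cover_mid in the frame of tray_seat between -0.018 and 0.018 m and y of cover_mid in the frame of tray_seat between -0.018 and 0.018 m and z of cover_mid in the frame of tray_seat below 0.021 m and angle between the z axis of cover_mid and the z axis of tray_seat, either way round below 0.2 rad and angle between each of cover_mid, strip_mid's own z axis and vertical above 2 rad and distance between strip_mid and cover_mid below 0.022 m and angle between the z axis of strip_mid and the z axis of tray_seat, either way round below 0.3 rad and distance between rack_mid and tray_seat above 0.11 m and height (world z) of rack_mid above 0 m and linear speed of each of rack, strip below 0.03 m/s); the robot touches nothing.
It also fails if it takes over 64 s, if anything falls off the work surface, if the arm or the gripper's body presses on something with over 40 N, if the wrist force passes 120 N, or if a joint passes its speed limit or range.

### The arm

A 6-joint arm with a two-finger parallel gripper is mounted at the origin on the work surface. World frame = base frame: x ahead of the robot, y to its left, z up, the work surface at z = 0. Lengths are in m, angles in degrees, forces in N, time in s.
With the tool pointing down it reaches from about 0.375 to 0.9 m from the base axis. Payload 3.1 kg.
Tool frame: the origin (TCP) lies between the finger pads; the fingertips stand 11 mm ahead of it and the grasp point (between the pads) lies 8 mm behind it; x points along the fingers, y is the direction in which the jaws open and shut, and the axes are right-handed (so a half turn about x gives the same grasp; the last joint's range is limited). The gripper opens to 87 mm and grips with 3 to 60 N. Pads are 19 mm wide; open, the fingers measure 117 mm over their backs; the gripper's body (75 mm by 190 mm) begins 51 mm behind the grasp point.
Start: joints at [55.72, 30.224, 82.088, -0, 67.689, -10.227], TCP at [0.255, 0.571, 0.234] pointing down, gripper open.
Joint ranges: [-176.69, 176.69], [-43.24, 126.21], [12.49, 139.97], [-82, 262], [0, 151.66], [-163.58, 163.58]. Speed limits (degrees/s): [159.86, 159.86, 180, 180, 180, 180].

### API

Orientations are given as a 3x3 rotation matrix whose columns are the frame's x, y, z axes.
In Python, from rig import bot gives the robot as it stands.
- The arm moves only by the shell command python3 -m inch 'ROWS' [OPENING]. ROWS is a JSON object of lists of equal length, an entry for each row: "dp": the shift along the tool's x, y, z in mm, a list of three; "yaw": the turn about the tool's x in degrees. In form: {"dp": [[tx, ty, tz], ...], "yaw": [yaw, ...]}. A call has 1 to 20 rows; each row shifts and turns the commanded pose from where the row before left it, along the tool's axes as they then stand; what a row does not reach is not made up. A row lasts 1/12 s, in which the tool goes at most 41.7 mm and 7.16 degrees, less where a joint would pass 70% of its speed; a pose out of reach is approached as far as the arm can. A call is refused whole if a number of a shift passes 41.7 or a number of a turn 7.16, either way. A call with a gripper value outside its range is refused whole. OPENING is the finger opening in mm, from 0 to 87, set as the call begins (- or left out, the last holds). The fingers move at their own pace and stop on an object; the grip force is fixed at half the most. Time passes only in rows, so rows that do not move let the fingers close. It gives the time, the measured TCP pose, the force and the opening at its end, in the units of the state.
- bot.read_state(): the state, without advancing time (a new reading comes with each control period).
- bot.capture(name): name is "side" or "top"; returns a dict with "color" (400x640x3 uint8, red, green, blue), "intrinsics" (3x3 intrinsics, pixels), "k1" (the pictures are not rectified: a ray, as slopes to the right and down, at radius r is drawn at 1 + k1 r^2 times it, then the intrinsics apply), "pose" (4x4, takes a point from camera to world coordinates). Camera axes: x right, y down, z forward; pixel columns grow to the right and rows downward; lengths in m; the calibration is good to about 2 mm. A picture is of the moment at which its call begins. There is no depth.
- bot.hand_in(): hands the job in, once; it reports no verdict.
The state is a dict: "time_s": time; "joint_positions": joint angles; "qvel": joint speeds; "tau": joint torques, N m; "position": TCP position; "tcp_rot": TCP orientation; "force": force on the tool from outside, world axes, zero at the start; "moment": the same for the moment, N m; "opening": opening from 0.0 (shut) to 1.0 (fully open).
Only numpy, scipy, OpenCV 4.12 (cv2) and the standard library are available. Lean on these libraries where they do the work, as an engineer would, in place of code of your own. Each camera call takes 0.05 s, during which the arm holds its last target.

## Working session

There is one attempt and no reset: what is moved stays moved. The work goes in short steps, Python scripts to look and compute and a shell command to move; the robot and the scene stay as the last step left them, time stands still between calls to the robot, and variables do not carry over. Pictures are saved under pics/ and viewed, and the job is handed in when it is done.

```bash
ls; mkdir -p pics
python3 - <<'E'
from rig import bot
import cv2,json
s=bot.read_state();print({k:s[k] for k in('time_s','position','tcp_rot','force','opening')})
for n in('side','top'):
    c=bot.capture(n);cv2.imwrite(f'pics/{n}0.png',c['color'][:,:,::-1]);print(n,c['intrinsics'],c['k1'],c['pose'])
E
```

```text
pics
{'time_s': 0.0, 'position': array([0.25430173, 0.57014001, 0.23255182]), 'tcp_rot': array([[-1.21474702e-03,  4.07577709e-01,  9.13169719e-01],
       [-1.83596746e-03,  9.13167945e-01, -4.07579359e-01],
       [-9.99997577e-01, -2.17165570e-03, -3.60968624e-04]]), 'force': array([ 0.06431278, -0.3132732 ,  0.67204402]), 'opening': 1.001085456570164}
side [[432.88330479   0.         320.95431582]
 [  0.         432.88330479 196.10245406]
 [  0.           0.           1.        ]] -0.04310945239568002 [[-0.94298465 -0.19439889  0.27016481  0.47194228]
 [-0.33283286  0.55441272 -0.76279016  0.71881738]
 [-0.00149724 -0.80921913 -0.58750502  0.66453814]
 [ 0.          0.          0.          1.        ]]
top [[492.86758074   0.         314.24998843]
 [  0.         492.86758074 198.70737344]
 [  0.           0.           1.        ]] -0.04510978735983021 [[ 0.02098615 -0.98086838  0.19353759  0.51030056]
 [-0.99975969 -0.01936194  0.01028015  0.05366726]
 [-0.00633621 -0.19370682 -0.981039    1.2340203 ]
 [ 0.          0.          0.          1.        ]]
```

View pics/side0.png

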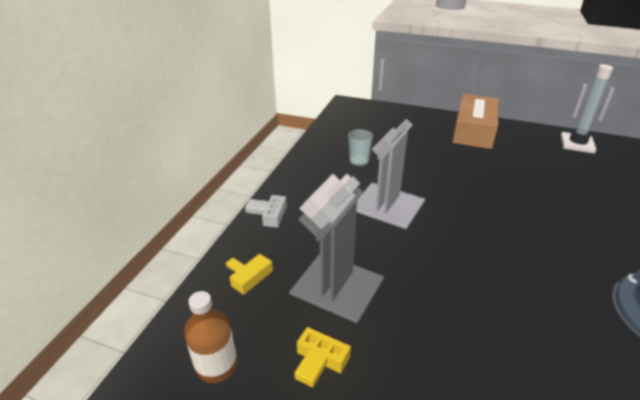

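View pics/top0.png

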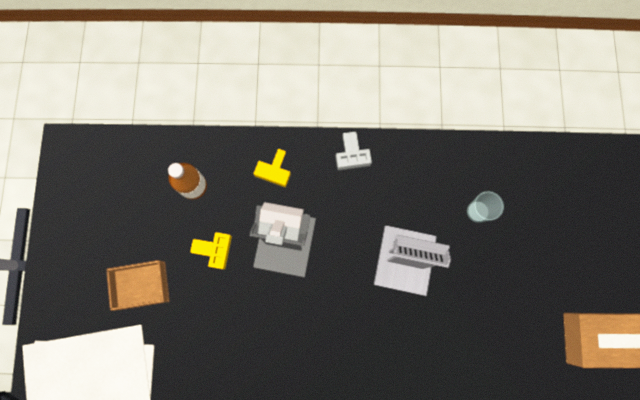

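```bash
python3 - <<'E'
import cv2
t=cv2.imread('pics/top0.png');s=cv2.imread('pics/side0.png')
def z(im,x0,y0,x1,y1,n):
    c=im[y0:y1,x0:x1];f=min(800/(x1-x0),600/(y1-y0));cv2.imwrite(n,cv2.resize(c,None,fx=f,fy=f,interpolation=cv2.INTER_CUBIC))
z(t,230,190,330,280,'pics/tz1.png');z(t,365,215,465,305,'pics/tz2.png')
z(s,280,110,440,330,'pics/sz1.png')
E
python3 -m inch 2>&1 | head -20
```

```text
invalid input
```

View pics/tz1.png

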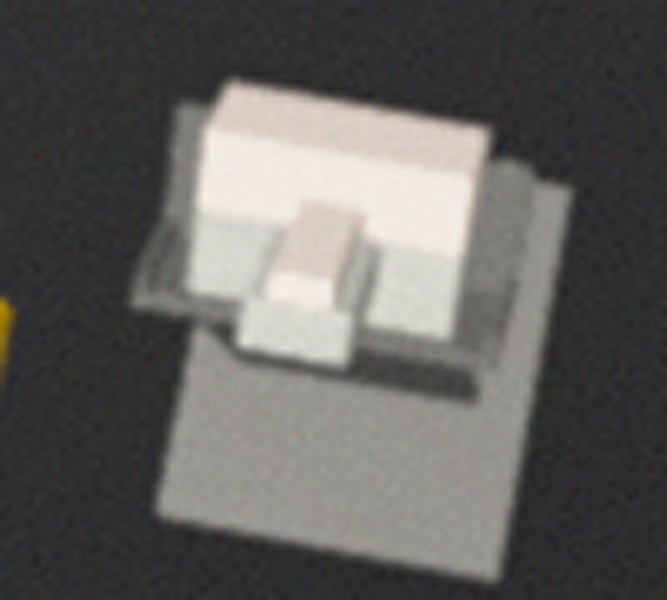

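View pics/tz2.png

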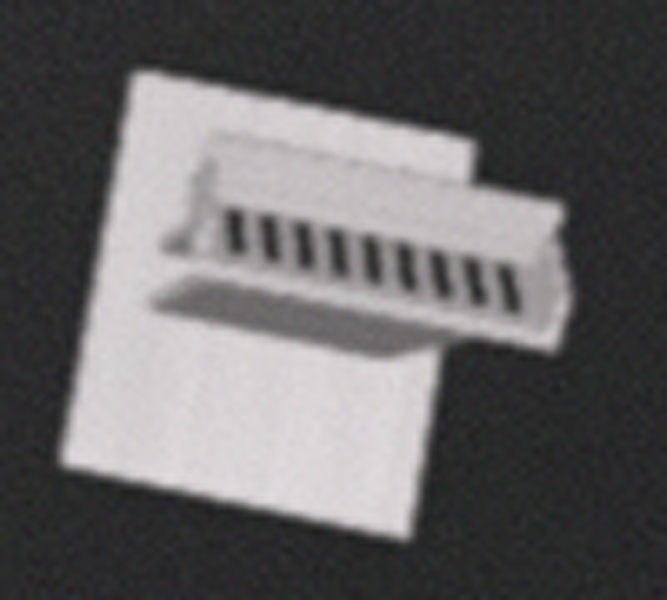

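View pics/sz1.png

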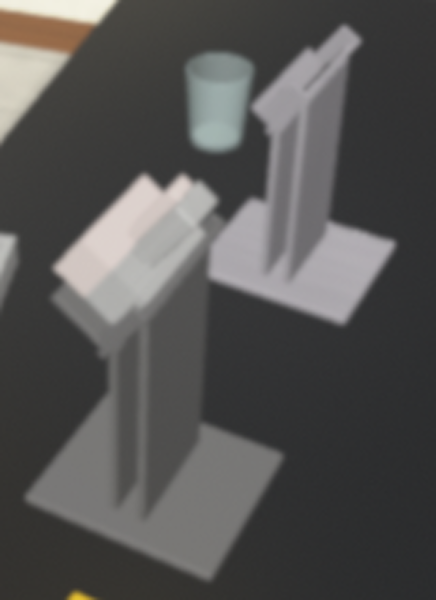

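Run:
```python
import cv2
s=cv2.imread('pics/side0.png')
def z(im,x0,y0,x1,y1,n):
    c=im[y0:y1,x0:x1];f=min(800/(x1-x0),600/(y1-y0));print(f);cv2.imwrite(n,cv2.resize(c,None,fx=f,fy=f,interpolation=cv2.INTER_CUBIC))
z(s,290,165,370,245,'pics/sz2.png');z(s,355,110,425,180,'pics/sz3.png')
```

```text
7.5
8.571428571428571
```

View pics/sz2.png

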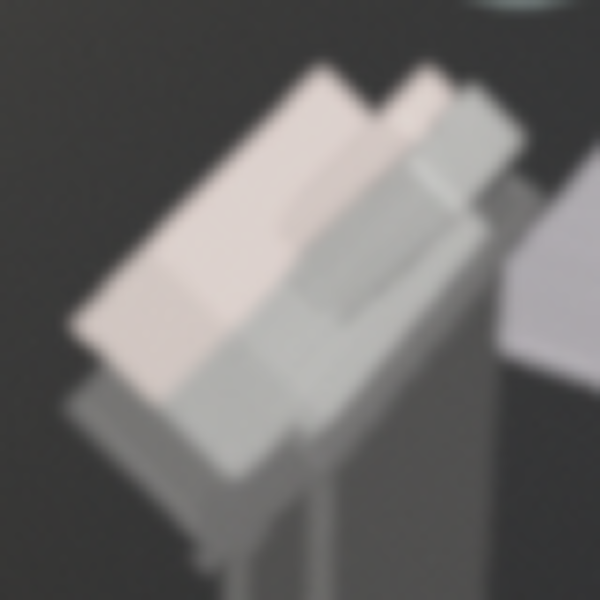

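View pics/sz3.png

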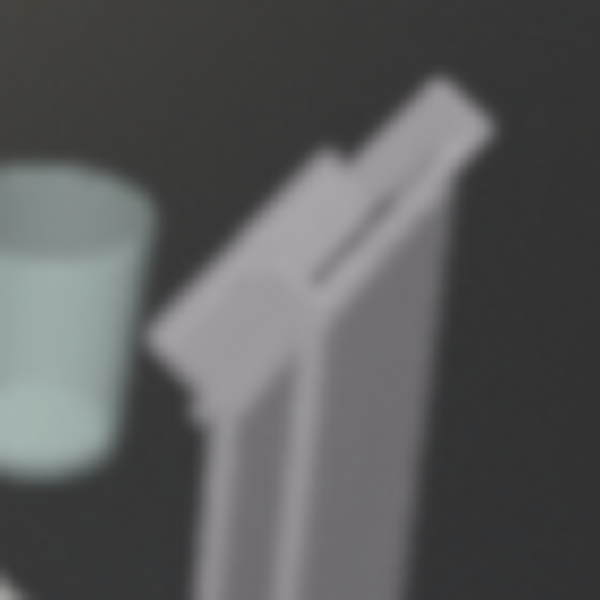

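```bash
cat > h.py <<'E'
import numpy as np,cv2
from scipy.optimize import least_squares
from scipy.spatial.transform import Rotation as R
from rig import bot
C={}
C['side']=(np.array([[432.88330479,0,320.95431582],[0,432.88330479,196.10245406],[0,0,1]]),-0.04310945239568002,np.array([[-0.94298465,-0.19439889,0.27016481,0.47194228],[-0.33283286,0.55441272,-0.76279016,0.71881738],[-0.00149724,-0.80921913,-0.58750502,0.66453814]]))
C['top']=(np.array([[492.86758074,0,314.24998843],[0,492.86758074,198.70737344],[0,0,1]]),-0.04510978735983021,np.array([[0.02098615,-0.98086838,0.19353759,0.51030056],[-0.99975969,-0.01936194,0.01028015,0.05366726],[-0.00633621,-0.19370682,-0.981039,1.2340203]]))
def proj(cam,P):
    K,k,T=C[cam];Rw=T[:,:3].T;t=-Rw@T[:,3]
    return cv2.projectPoints(np.atleast_2d(np.asarray(P,float)),cv2.Rodrigues(Rw)[0],t,K,np.array([k,0,0,0.]))[0][:,0]
def ray(cam,px):
    K,k,T=C[cam]
    p=cv2.undistortPoints(np.array([[px]],float),K,np.array([k,0,0,0.]))[0,0]
    return T[:,3],T[:,:3]@np.array([p[0],p[1],1])
def onz(cam,px,z):
    o,d=ray(cam,px);return o+d*(z-o[2])/d[2]
def frame(h,inv=False):  # x down slope heading h deg
    a=np.radians(h);c,s=np.cos(np.radians(55)),np.sin(np.radians(55))
    d=np.array([np.cos(a),np.sin(a),0]);u=np.array([0,0,1.])
    x=c*d-s*u;z=s*d+c*u;return np.c_[x,np.cross(z,x),z]
E
python3 - <<'E'
from h import *
def t1(x,y):return (230+(x+.5)/6.667-.5,190+(y+.5)/6.667-.5)
def t2(x,y):return (365+(x+.5)/6.667-.5,215+(y+.5)/6.667-.5)
def s2(x,y):return (290+(x+.5)/7.5-.5,165+(y+.5)/7.5-.5)
for n,f,a,b in(('stand',t1,(158,518),(500,580)),('tray',t2,(62,465),(410,540))):
    A,B=onz('top',f(*a),.006),onz('top',f(*b),.006);d=B-A
    print(n,A,B,np.linalg.norm(d),'heading',np.degrees(np.arctan2(d[1],d[0]))+90)
A=onz('top',t2(130,70),.006);print(A)
top={(-18,42,42):(205,127),(-18,-42,42):(480,175),(18,42,42):(232,80),(18,-42,42):(492,128),(-18,42,15):(193,213),(-18,-42,15):(465,250),(-18,42,-15):(190,290),(-18,-42,-15):(452,338),(-69,17,-3):(238,345),(-69,-17,-3):(350,368),(-69,17,15):(245,300),(-69,-17,15):(357,310)}
side={(-18,42,42):(150,255),(-18,-42,42):(320,65),(-18,42,15):(225,330),(18,42,15):(160,400),(18,42,42):(68,325),(18,42,-15):(235,478),(-18,-42,-15):(490,230)}
def fn(p,use=('top','side')):
    r=[]
    for cam,D,f in(('top',top,t1),('side',side,s2)):
        if cam in use:
            P=p[:3]+np.array(list(D))/1000@frame(p[3]).T
            r.append(proj(cam,P)-np.array([f(*v) for v in D.values()]))
    return np.concatenate(r).ravel()
for u in(('top','side'),('top',),('side',)):
    s=least_squares(fn,[.47,.12,.2,-10],args=(u,),x_scale=[.1,.1,.1,10]);print(u,s.x,np.sqrt(np.mean(s.fun**2)))
    if len(u)==2:print(s.fun.reshape(-1,2).round(1).tolist())
# tray
for nm,a,b,loc in(('ledgetop',(213,133),(565,205),(18,22)),('boardend',(185,270),(557,352),(-24,0))):
    F=frame(-10);off=np.array([loc[0],0,loc[1]])/1000@F.T
    A=onz('top',t2(*a),.19+off[2]);B=onz('top',t2(*b),.19+off[2]);print(nm,A,B,(A+B)/2-off,np.linalg.norm(A-B))
E
```

```text
stand [0.57646888 0.21394699 0.006     ] [0.55641975 0.08629131 0.006     ] 0.12922051190283732 heading -8.925749036215635
tray [ 0.54095763 -0.08452764  0.006     ] [ 0.51602091 -0.21257983  0.006     ] 0.13045766714558604 heading -11.019784217725544
[ 0.6884877  -0.11035399  0.006     ]
('top', 'side') [ 0.65443317  0.13633612  0.19865873 -9.43849641] 0.8349077724059757
[[0.4, -0.5], [-0.8, -0.3], [-0.1, -0.5], [-0.3, -0.5], [0.8, -1.8], [-0.3, -0.0], [-0.2, -0.8], [-0.3, -0.6], [-0.0, -0.3], [-0.2, -0.6], [-0.1, -1.4], [-0.1, 0.2], [0.1, -1.3], [0.7, 0.1], [1.7, -0.1], [-0.1, 0.6], [1.0, -0.2], [2.3, 2.2], [0.6, -0.0]]
('top',) [ 0.652092    0.13545724  0.20661356 -8.85907323] 0.4150726981765048
('side',) [  0.66071462   0.12283444   0.18758185 -10.26577718] 0.7964853851546279
ledgetop [ 0.64226064 -0.11253599  0.18787394] [ 0.62125359 -0.22490212  0.18787394] [ 0.60384203 -0.16379688  0.19      ] 0.11431291876335146
boardend [ 0.59649285 -0.09993131  0.20965965] [ 0.57321898 -0.21527332  0.20965965] [ 0.59841262 -0.15999273  0.19      ] 0.11766669602275018
```

```bash
python3 -m inch '{"dp":[[-40,0,0],[-40,0,0],[-40,0,0],[-20,-20,33],[-20,-20,33],[-10,-20,33],[0,-20,33],[0,-20,33],[0,-20,33],[0,-20,33],[0,-20,33],[0,-20,33],[0,-20,33],[0,-20,33],[0,-20,33],[0,-20,33],[0,-20,33],[0,-20,33],[0,-20,33],[0,-20,33]],"yaw":[0,0,0,0,0,0,0,0,0,0,0,0,0,0,0,0,0,0,0,0]}'
python3 -c "
from rig import bot
s=bot.read_state();print(s['joint_positions'],s['position'],s['time_s'])"
```

```text
time_s: 1.77
position: [0.6271, 0.0325, 0.4013]
tcp_rot: [[-0.001, 0.408, 0.913], [0.0, 0.913, -0.408], [-1.0, -0.0, -0.001]]
force: [0.5, 0.5, -0.1]
opening: 1.002
[-7.22094922e+00  2.28705642e+01  6.80255643e+01  1.04569769e-02
  8.91769008e+01 -7.31555071e+01] [0.62707623 0.03249047 0.4013006 ] 1.7667
```

```bash
python3 -m inch '{"dp":[[0,-20,33],[0,0,0],[0,0,0],[0,0,0],[0,0,0],[0,0,0],[0,0,0],[0,0,0],[0,0,0],[0,0,0],[0,0,0],[0,0,0]],"yaw":[7,7,7,7,7,7,7,7,7,7,7,0]}'
python3 -c "
from rig import bot
s=bot.read_state();print(s['joint_positions'],s['position'],s['time_s'],s['tcp_rot'])"
```

```text
time_s: 2.77
position: [0.6483, 0.0025, 0.4012]
tcp_rot: [[-0.001, 0.981, -0.194], [0.0, -0.194, -0.981], [-1.0, -0.001, 0.0]]
force: [0.9, 0.3, 0.0]
opening: 0.998
[-9.63379940e+00  2.48265621e+01  6.48937328e+01  9.06314434e-04
  9.03570606e+01  1.53389476e+00] [0.64830887 0.00254583 0.40121057] 2.7667 [[-1.32842066e-03  9.81063637e-01 -1.93681116e-01]
 [ 2.41535812e-04 -1.93680966e-01 -9.81064537e-01]
 [-9.99999088e-01 -1.35004733e-03  2.03277955e-05]]
```

```bash
python3 -m inch '{"dp":[[0,40,0],[0,40,0],[0,40,0],[0,40,0],[0,40,0],[0,40,0],[0,40,0],[0,40,0]],"yaw":[0,0,0,0,0,0,0,0]}'
python3 -c "
from rig import bot
s=bot.read_state();print(s['joint_positions'],s['position'],s['time_s'],s['tcp_rot'])"
```

```text
time_s: 3.43
position: [0.9007, -0.0551, 0.3683]
tcp_rot: [[0.039, 0.981, -0.188], [-0.001, -0.188, -0.982], [-0.999, 0.038, -0.006]]
force: [0.5, -0.3, -0.1]
opening: 0.999
[-10.68210314  54.52034084  12.61667637   0.37794233 110.66828124
   0.31637742] [ 0.90074916 -0.05510007  0.36829367] 3.4333 [[ 0.03876799  0.98135397 -0.18825892]
 [-0.00103216 -0.18836112 -0.98209929]
 [-0.99924771  0.03826833 -0.00628947]]
```

```bash
python3 -m inch '{"dp":[[-40,0,0],[-40,0,0],[-40,0,0],[-40,0,0],[-40,0,0],[-40,0,0]],"yaw":[0,0,0,0,0,0]}'
python3 -c "
from rig import bot
s=bot.read_state();print(s['joint_positions'],s['position'],s['time_s'],s['tcp_rot'])"
```

```text
time_s: 3.93
position: [0.8059, -0.049, 0.5689]
tcp_rot: [[0.111, 0.976, -0.187], [-0.007, -0.188, -0.982], [-0.994, 0.11, -0.014]]
force: [0.6, 0.0, 0.1]
opening: 1.003
[-11.7193112   40.80939112  12.54445917   1.07349673 120.32458293
  -0.27684075] [ 0.8059152  -0.04895388  0.56886221] 3.9333 [[ 0.11100936  0.97598724 -0.18741887]
 [-0.00651205 -0.18786605 -0.98217307]
 [-0.99379803  0.11025089 -0.01449921]]
```

```bash
python3 -m inch '{"dp":[[-28,28,0],[-28,28,0],[-28,28,0],[-28,28,0],[-28,28,0],[-28,28,0],[-28,28,0],[-28,28,0],[-28,28,0],[-28,28,0]],"yaw":[0,0,0,0,0,0,0,0,0,0]}'
python3 -c "
from rig import bot
s=bot.read_state();print(s['joint_positions'],s['position'],s['time_s'],s['tcp_rot'])"
```

```text
time_s: 4.77
position: [0.7769, -0.0784, 0.6886]
tcp_rot: [[0.333, 0.925, -0.185], [-0.025, -0.188, -0.982], [-0.943, 0.331, -0.039]]
force: [0.4, -0.2, 0.1]
opening: 1.0
[-15.3281942   32.49541761  12.53344046   4.06847202 115.76887287
  -1.86481815] [ 0.77694775 -0.07835761  0.68864576] 4.7667 [[ 0.33254722  0.92469744 -0.1853294 ]
 [-0.02490076 -0.18783596 -0.98188472]
 [-0.94275781  0.33113788 -0.03943865]]
```

```bash
cat > st.py <<'E'
from h import *
s=bot.read_state();print(s['joint_positions'].round(1),s['position'].round(4),round(s['time_s'],2),round(s['opening']*87,1),'F',s['force'].round(1))
x=s['tcp_rot'][:,0];y=s['tcp_rot'][:,1];print(s['tcp_rot'].round(3).tolist(),'down',np.degrees(np.arcsin(-x[2])).round(2),'head',np.degrees(np.arctan2(x[1],x[0])).round(2))
z=s['tcp_rot'][:,2];print('roll (z vert comp deg)',np.degrees(np.arcsin(z[2])).round(2))
E
python3 -m inch '{"dp":[[-25,28,15],[-25,28,15],[-25,28,15],[-25,28,15],[-25,28,15]],"yaw":[0,0,0,0,0]}'>/dev/null
python3 st.py
```

```text
[-23.2  28.7  12.5   8.3 114.   -7. ] [ 0.7461 -0.1572  0.7439] 5.18 86.9 F [ 0.  -0.4 -0.5]
[[0.431, 0.884, -0.184], [-0.041, -0.184, -0.982], [-0.902, 0.43, -0.043]] down 64.37 head -5.47
roll (z vert comp deg) -2.46
```

```bash
python3 -m inch '{"dp":[[-22,28,20],[-22,28,20],[-22,28,20],[-22,28,20]],"yaw":[0,0,0,0]}'>/dev/null
python3 st.py
```

```text
[-30.9  26.5  12.5  12.9 112.2 -11.6] [ 0.7179 -0.2297  0.7796] 5.52 86.7 F [ 0.1 -0.2 -0.1]
[[0.504, 0.843, -0.186], [-0.061, -0.18, -0.982], [-0.861, 0.507, -0.039]] down 59.46 head -6.94
roll (z vert comp deg) -2.23
```

```bash
python3 -m inch '{"dp":[[-15,25,29],[-15,25,29],[-15,25,29],[-15,25,29]],"yaw":[0,0,0,0]}'>/dev/null
python3 st.py
```

```text
[-40.7  26.1  12.6  18.8 109.6 -17.7] [ 0.6884 -0.328   0.7958] 5.85 87.4 F [-0.1 -0.1 -0.3]
[[0.567, 0.801, -0.193], [-0.087, -0.174, -0.981], [-0.819, 0.573, -0.029]] down 54.98 head -8.76
roll (z vert comp deg) -1.64
```

```bash
cat > kin.py <<'E'
from h import *
D=[([55.72,30.224,82.088,0,67.689,-10.227],[.2543,.57014,.23255]),
([-7.2209,22.8706,68.0256,.0105,89.1769,-73.1555],[.62707623,.03249047,.4013006]),
([-9.6338,24.82656,64.89373,.0009,90.35706,1.5339],[.64830887,.00254583,.40121057]),
([-10.6821,54.52034,12.61668,.37794,110.66828,.31638],[.90074916,-.05510007,.36829367]),
([-11.7193,40.80939,12.54446,1.0735,120.32458,-.27684],[.8059152,-.04895388,.56886221]),
([-15.3282,32.49542,12.53344,4.06847,115.76887,-1.86482],[.77694775,-.07835761,.68864576]),
([-40.7,26.1,12.6,18.8,109.6,-17.7],[.6884,-.328,.7958])]
def rot(a,d):return R.from_euler(a,d,degrees=True).as_matrix()
SG=[-1,-1]
def fk(q,p):
    a,z0,L2,e,L3,L6,d=p
    A=rot('z',q[0]);B=A@rot('y',q[1]);Cc=B@rot('y',q[2]);W=Cc@rot('z',SG[0]*q[3])@rot('y',q[4]);T=W@rot('z',SG[1]*q[5])
    pos=A@[a,d,z0]+B@[0,0,L2]+Cc@[e,0,L3]+W@[0,0,L6]
    # tool x=approach(z of T); at q6=0 tool y = arm plane forward when down: -x of T? 
    return pos,np.c_[T[:,2],-T[:,0],-T[:,1]]
def fitp():
    return least_squares(lambda p:np.concatenate([(fk(q,p)[0]-x)*1000 for q,x in D]+[.01*(np.array(p)-[0,.4,.4,0,.4,.2,.1])]),[0,.4,.4,0,.4,.2,.1])
lo=np.array([-176.69,-43.24,12.49,-82,0,-163.58]);hi=np.array([176.69,126.21,139.97,262,151.66,163.58])
E
python3 - <<'E'
import kin
from kin import *
best=None
for a in(1,-1):
  for b in(1,-1):
    kin.SG[:]=[a,b];s=fitp();print(a,b,s.x.round(4),np.abs(s.fun).max().round(2), fk(D[-1][0],s.x)[1].round(3).tolist())
    if best is None or s.cost<best[0]:best=(s.cost,a,b,s.x)
E
```

```text
1 1 [-0.0008  0.2742  0.588   0.1147  0.3924  0.2942  0.111 ] 0.43 [[0.567, 0.801, -0.192], [-0.087, -0.174, -0.981], [-0.819, 0.573, -0.029]]
1 -1 [-0.0008  0.2742  0.588   0.1147  0.3924  0.2942  0.111 ] 0.43 [[0.567, 0.542, -0.621], [-0.087, -0.71, -0.699], [-0.819, 0.45, -0.355]]
-1 1 [ 0.0643  0.1556  0.5071  0.23    0.3749 -0.0053  0.1271] 74.78 [[0.171, 0.783, -0.598], [-0.547, -0.43, -0.718], [-0.819, 0.45, 0.355]]
-1 -1 [ 0.0643  0.1556  0.5071  0.23    0.3749 -0.0053  0.1271] 74.78 [[0.171, 0.292, -0.941], [-0.547, -0.766, -0.337], [-0.819, 0.573, 0.029]]
```

```bash
sed -i 's/SG=\[-1,-1\]/SG=[1,1]/' kin.py
cat >> kin.py <<'E'
P=fitp().x
def ik(pos,Rm,q0):
    def f(q):
        p,r=fk(q,P);return np.r_[(p-pos)*1000,R.from_matrix(r@Rm.T).as_rotvec()*300]
    s=least_squares(f,q0,bounds=(lo-400*(np.arange(6)==5),hi+400*(np.arange(6)==5)));return s.x,np.abs(s.fun).max()
rack=np.array([.6544,.1363,.1986]);seat=np.array([.601,-.162,.19])
E
python3 - <<'E'
from kin import *
def tool(F,yaw): # tool frame with x=F.x, y=F.z at yaw0
    T=np.c_[F[:,0],F[:,2],-F[:,1]];return T@rot('x',yaw)
F=frame(-9);G=frame(-9)
q0=[-10,40,60,10,60,0]
def show(n,p,T):
    q,e=ik(p,T,q0);print(n,q.round(1),'res',round(e,2))
show('stand',rack+F@[-.041,0,.011],tool(F,0))
show('standup',rack+F@[-.041,0,.011]+[0,0,.2],tool(F,0))
for x in(.5,.6,.7):
  for y in(-.3,-.1,.1,.3):show(f'mid{x,y}',np.array([x,y,.45]),tool(F,0))
show('tray',seat+G@[-.041,0,.031],tool(G,0))
show('trayup',seat+G@[-.041,0,.031]+[0,0,.2],tool(G,0))
E
```

```text
stand [  6.4  24.8 102.4 -25.6  20.7  36.9] res 0.0
standup [  6.4  11.6  86.8 -11.8  48.2  20.7] res 0.0
mid(0.5, -0.3) [-54.3   4.4  93.8  28.4  58.9 -55.2] res 0.0
mid(0.5, -0.1) [-31.4  -4.7 102.9  16.6  50.1 -29.5] res 0.0
mid(0.5, 0.1) [  2.6  -3.1 101.4  -9.   47.6  15.7] res 0.0
mid(0.5, 0.3) [ 30.6   7.8  89.8 -25.9  56.9  49. ] res 0.0
mid(0.6, -0.3) [-44.8  12.2  84.3  23.8  56.3 -44.3] res 0.0
mid(0.6, -0.1) [-24.3   5.2  92.8  11.6  48.5 -20.4] res 0.0
mid(0.6, 0.1) [ 2.   6.4 91.5 -8.5 47.9 14.8] res 0.0
mid(0.6, 0.3) [ 25.2  15.   80.4 -22.7  56.7  42. ] res 0.0
mid(0.7, -0.3) [-37.8  20.3  72.7  19.2  57.1 -35. ] res 0.0
mid(0.7, -0.1) [-19.8  14.6  81.    8.   50.2 -14. ] res 0.0
mid(0.7, 0.1) [ 1.6 15.5 79.7 -7.9 50.5 13.8] res 0.0
mid(0.7, 0.3) [ 21.2  22.7  68.9 -19.7  58.8  36.1] res 0.0
tray [-31.4  21.5 108.2  36.8  21.3 -53.5] res 0.0
trayup [-31.4   7.3  91.8  16.7  49.2 -29.7] res 0.0
```

```bash
cat >> kin.py <<'E'
def need(pos,yawed=None):
    s=bot.read_state();d=(np.asarray(pos)-s['position'])*1000;T=s['tcp_rot']
    return (T.T@d).round(1)
E
python3 - <<'E'
from kin import *
def t1(x,y):return (230+(x+.5)/6.667-.5,190+(y+.5)/6.667-.5)
F=frame(-9)
n=F[:,2]
for px in((135,305),(490,365),(190,313)):
    o,d=ray('top',t1(*px));p0=rack-n*.015;t=((p0-o)@n)/(d@n);print(px,(F.T@(o+d*t-rack)*1000).round(1))
s=bot.read_state();T=s['tcp_rot']@rot('x',-2.9);print(T.round(3).tolist())
tgt=rack+F@[-.121,0,.011];d=(tgt-s['position'])*1000;print(tgt,(T.T@d).round(1),np.linalg.norm(d))
q,e=ik(tgt,T,s['joint_positions']);print(q.round(1),e)
E
```

```text
(135, 305) [-36.   55.3 -15. ]
(490, 365) [-33.7 -56.5 -15. ]
(190, 313) [-34.9  38.1 -15. ]
[[0.567, 0.81, -0.152], [-0.087, -0.124, -0.988], [-0.819, 0.574, 0.0]]
[0.59475145 0.1457474  0.30402674] [ 308.2 -416.8 -454.2] 689.2043868405455
[  7.9  16.2 103.5 -20.5  28.   32. ] 1.1102230246251565e-13
```

```bash
python3 -m inch '{"dp":[[0,0,0],[16.2,-21.9,-23.9],[16.2,-21.9,-23.9],[16.2,-21.9,-23.9],[16.2,-21.9,-23.9],[16.2,-21.9,-23.9],[16.2,-21.9,-23.9],[16.2,-21.9,-23.9],[16.2,-21.9,-23.9],[16.2,-21.9,-23.9],[16.2,-21.9,-23.9],[16.2,-21.9,-23.9],[16.2,-21.9,-23.9],[16.2,-21.9,-23.9],[16.2,-21.9,-23.9],[16.2,-21.9,-23.9],[16.2,-21.9,-23.9],[16.2,-21.9,-23.9],[16.2,-21.9,-23.9],[16.2,-21.9,-23.9]],"yaw":[-2.9,0,0,0,0,0,0,0,0,0,0,0,0,0,0,0,0,0,0,0]}' 50 >/dev/null
python3 st.py
python3 - <<'E'
from kin import *
F=frame(-9);print(need(rack+F@[-.121,0,.011]))
for n in('top','side'):
    c=bot.capture(n)['color'][:,:,::-1]
    x0,y0,w=(210,150,140) if n=='top' else (260,120,140)
    cv2.imwrite(f'pics/{n}1.png',cv2.resize(c[y0:y0+105,x0:x0+w],None,fx=5.7,fy=5.7,interpolation=cv2.INTER_CUBIC))
E
```

```text
[  7.7  15.8 103.2 -19.7  28.4  31.1] [0.5959 0.145  0.3089] 7.52 50.0 F [ 0.1 -0.9  0.4]
[[0.568, 0.809, -0.151], [-0.085, -0.125, -0.988], [-0.819, 0.574, -0.002]] down 54.95 head -8.51
roll (z vert comp deg) -0.14
[ 3.3 -3.8 -0.6]
```

View pics/top1.png

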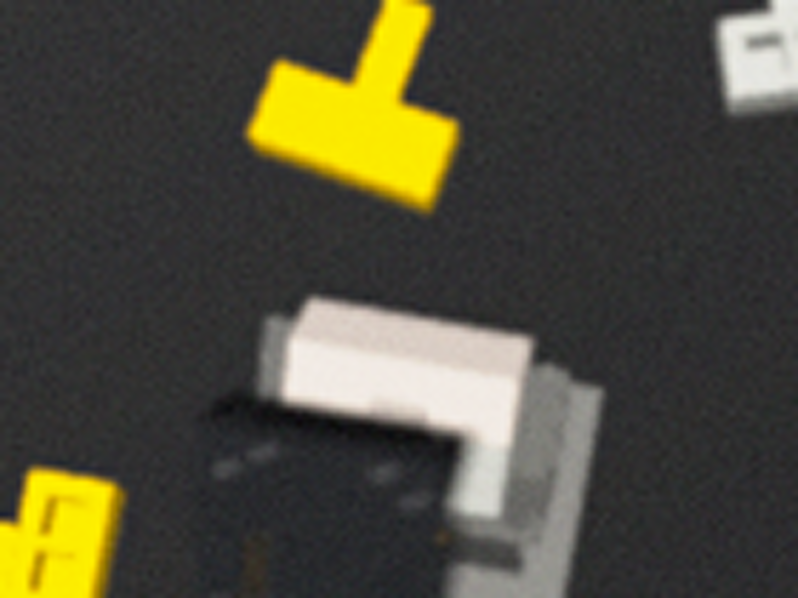

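View pics/side1.png

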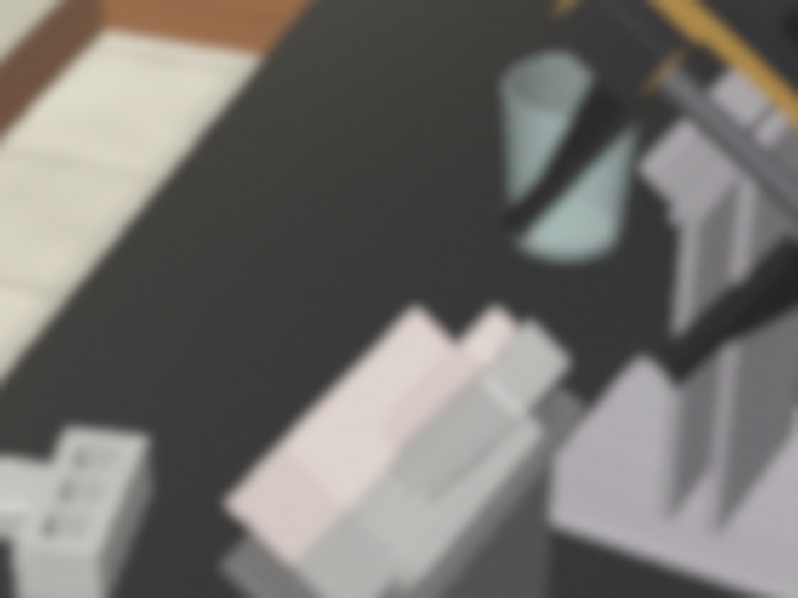

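Run:
```python
from kin import *
s=bot.read_state();T=s['tcp_rot'];p=s['position'];F=frame(-9)
def px(P):q=proj('side',P);return ((q-[260,120]+.5)*5.7-.5).round(0).tolist()
print('tips',px([p+T@[.011,sg*.025,0] for sg in(1,-1)]),'outer',px([p+T@[.011,sg*.040,0] for sg in(1,-1)]))
for nm,c in(('cover tongue end',[(-69,y,z) for y in(10,-10) for z in(25,15)]),('rack tongue end',[(-69,y,z) for y in(17,-17) for z in(15,-3)]),('cover -x face',[(-18,y,z) for y in(42,-42) for z in(42,15)])):
    print(nm,px([rack+F@(np.array(v)/1000) for v in c]))
```

```text
tips [[543.0, 220.0], [673.0, 342.0]] outer [[503.0, 183.0], [712.0, 379.0]]
cover tongue end [[469.0, 338.0], [494.0, 362.0], [499.0, 305.0], [524.0, 329.0]]
rack tongue end [[484.0, 374.0], [529.0, 418.0], [534.0, 317.0], [578.0, 359.0]]
cover -x face [[286.0, 444.0], [352.0, 507.0], [417.0, 306.0], [478.0, 365.0]]
```

```bash
python3 -m inch '{"dp":[[0,-4,-0.6],[20,0,0],[20,0,0],[20,0,0],[15,0,0],[3,0,0],[0,0,0]],"yaw":[0,0,0,0,0,0,0]}' >/dev/null
python3 st.py
python3 - <<'E'
from kin import *
F=frame(-9);print(need(rack+F@[-.046,0,.011]))
for n in('top','side'):
    c=bot.capture(n)['color'][:,:,::-1]
    x0,y0,w=(210,150,140) if n=='top' else (260,120,140)
    cv2.imwrite(f'pics/{n}2.png',cv2.resize(c[y0:y0+105,x0:x0+w],None,fx=5.7,fy=5.7,interpolation=cv2.INTER_CUBIC))
E
```

```text
[  6.1  24.2 102.6 -24.4  20.8  35.4] [0.6383 0.1367 0.2433] 8.2 49.7 F [ 0.8 -0.3  0.6]
[[0.567, 0.809, -0.154], [-0.087, -0.127, -0.988], [-0.819, 0.573, -0.001]] down 55.01 head -8.73
roll (z vert comp deg) -0.08
[-0.3 -1.6 -2.1]
```

View pics/side2.png

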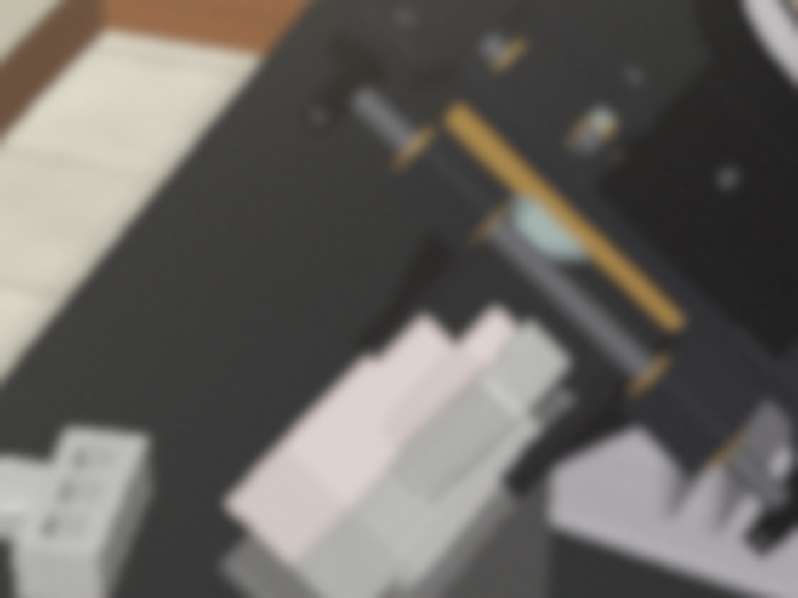

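```bash
python3 -m inch '{"dp":[[0,-1.5,-2],[0,0,0],[0,0,0]],"yaw":[0,0,0]}' >/dev/null
python3 -m inch '{"dp":[[0,0,0],[0,0,0],[0,0,0],[0,0,0],[0,0,0],[0,0,0],[0,0,0],[0,0,0]],"yaw":[0,0,0,0,0,0,0,0]}' 0 >/dev/null
python3 st.py
python3 - <<'E'
from kin import *
for n in('top','side'):
    c=bot.capture(n)['color'][:,:,::-1]
    x0,y0,w=(210,150,140) if n=='top' else (260,120,140)
    cv2.imwrite(f'pics/{n}3.png',cv2.resize(c[y0:y0+105,x0:x0+w],None,fx=5.7,fy=5.7,interpolation=cv2.INTER_CUBIC))
E
```

```text
[  6.5  24.3 102.8 -25.   20.7  36.2] [0.6369 0.1404 0.242 ] 9.22 27.9 F [1.4 0.9 1.5]
[[0.567, 0.81, -0.151], [-0.085, -0.125, -0.988], [-0.819, 0.573, -0.002]] down 55.01 head -8.57
roll (z vert comp deg) -0.1
```

View pics/side3.png

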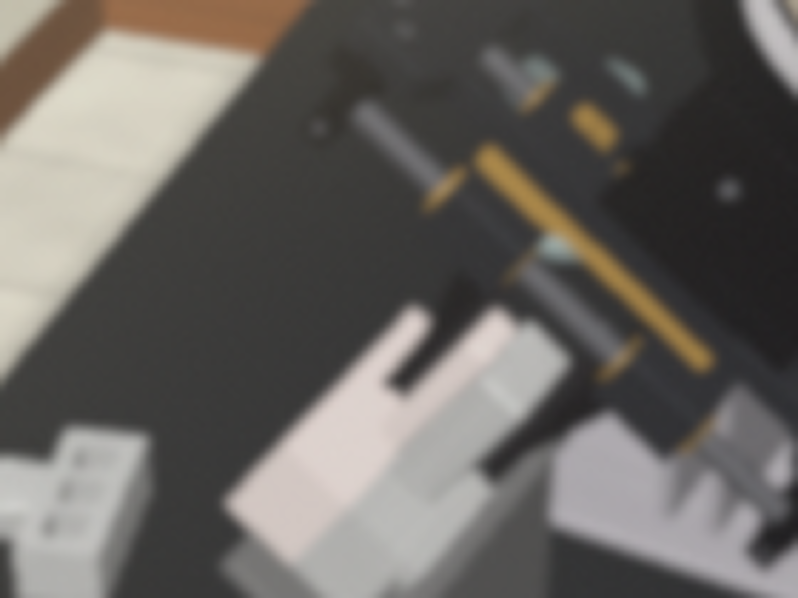

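```bash
python3 -m inch '{"dp":[[-2,4,0],[-6,6,0],[-10,9,0],[-15,11,0],[-20,14,0],[-20,14,0],[-20,14,0],[-20,14,0],[-20,14,0],[-15,10,0],[-10,7,0],[-5,4,0]],"yaw":[0,0,0,0,0,0,0,0,0,0,0,0]}' >/dev/null
python3 st.py
python3 - <<'E'
from kin import *
for n in('top','side'):
    c=bot.capture(n)['color'][:,:,::-1]
    cv2.imwrite(f'pics/{n}4.png',c)
E
```

```text
[  6.3  11.4  86.  -11.2  49.3  19.9] [0.6411 0.1392 0.4447] 10.32 27.8 F [-0.   0.1 -3.8]
[[0.564, 0.812, -0.152], [-0.086, -0.125, -0.988], [-0.822, 0.57, -0.001]] down 55.24 head -8.63
roll (z vert comp deg) -0.06
```

View pics/side4.png

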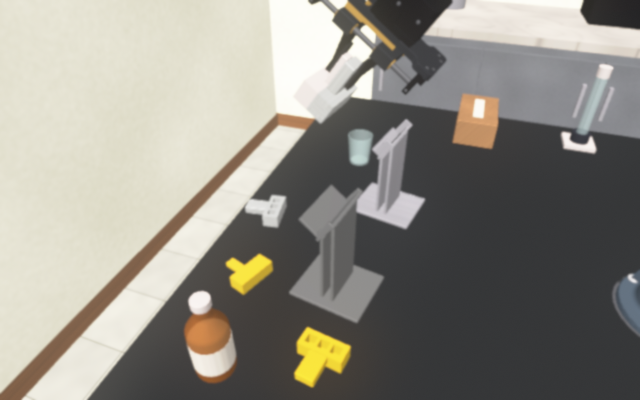

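```bash
cat >> kin.py <<'E'
F9=frame(-9);G=frame(-11)
grip=F9.T@(np.array([.6369,.1404,.242])-rack)   # TCP in rack frame
E
python3 - <<'E'
from kin import *
print((grip*1000).round(1))
tg=seat+G@[grip[0],-grip[1],.031];print(tg)
print('to +.18', need(tg+[0,0,.18]))
E
```

```text
[-45.8   1.3  10.2]
[ 0.59987105 -0.16311703  0.24532514]
to +.18 [ 17.8  -6.7 305.1]
```

```bash
python3 -m inch '{"dp":[[1,0,10],[1,0,20],[1.5,0,27],[1.5,0,30],[1.5,0,30],[1.5,0,30],[1.5,0,30],[1.5,0,30],[1.5,0,27],[1.5,0,25],[1.5,0,20],[1,-3,15],[1,-3,10],[0,0,0]],"yaw":[0,0,0,0,0,0,0,0,0,0,0,0,0,0]}' >/dev/null
python3 -m inch '{"dp":[[0,0,0],[0,0,0],[0,0,0],[0,0,0],[0,0,0],[0,0,0],[0,0,0],[0,0,0],[0,0,0],[0,0,0],[0,0,0],[0,0,0],[0,0,0],[0,0,0],[0,0,0],[0,0,0]],"yaw":[3,6,6,6,6,6,6,6,6,6,6,6,6,6,6,6]}' >/dev/null
python3 st.py
python3 -m inch '{"dp":[[0,0,0],[0,0,0],[0,0,0],[0,0,0],[0,0,0],[0,0,0],[0,0,0],[0,0,0],[0,0,0],[0,0,0],[0,0,0],[0,0,0],[0,0,0],[0,0,0],[0,0,0],[0,0,0]],"yaw":[6,6,6,6,6,6,6,6,6,6,6,6,6,6,3,0]}' >/dev/null
python3 st.py
python3 - <<'E'
from kin import *
tg=seat+G@[grip[0],-grip[1],.031];print(need(tg+[0,0,.18]))
for n in('top','side'):
    c=bot.capture(n)['color'][:,:,::-1]
    cv2.imwrite(f'pics/{n}5.png',c)
E
```

```text
[-31.5   7.9  93.6  17.6  47.4  62.1] [ 0.6002 -0.1612  0.4245] 12.92 27.8 F [-0.6  0.1 -3.4]
[[0.563, -0.197, -0.803], [-0.084, -0.98, 0.182], [-0.822, -0.035, -0.568]] down 55.31 head -8.51
roll (z vert comp deg) -34.62
[-31.5   7.9  93.6  17.6  47.3 148.8] [ 0.6003 -0.1612  0.4246] 14.25 27.8 F [-0.3 -0.7 -4. ]
[[0.563, -0.812, 0.151], [-0.084, 0.126, 0.988], [-0.822, -0.569, 0.002]] down 55.29 head -8.51
roll (z vert comp deg) 0.14
[-0.7 -0.3 -1.9]
```

View pics/side5.png

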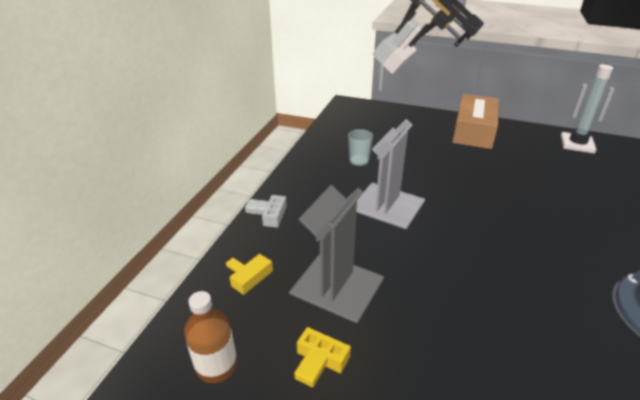

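View pics/top5.png

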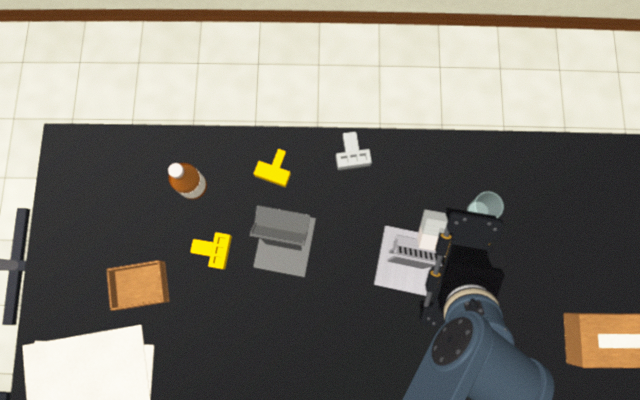

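Run:
```python
from kin import *
seat=np.array([.601,-.162,.19])
s=bot.read_state();T=s['tcp_rot'];
Tg=np.c_[G[:,0],-G[:,2],G[:,1]]
best=min(np.arange(-5,5,.1),key=lambda d:np.degrees(R.from_matrix((T@rot('x',d)).T@Tg).magnitude()))
Tn=T@rot('x',best);print(best,R.from_matrix(Tn.T@Tg).as_rotvec(degrees=True).round(2))
# rack->tool rotation assumed aligned w/ F9 at grip; rack centre target
for o in([-.006,0,.06],[-.006,0,.006],[0,0,0]):
    # keep rack centre at seat+G@(o+[0,0,.042]); TCP = rack + (tool-fixed offset)
    off=Tn@np.array([grip[0], .011, -grip[1]])  # tool x=rack x, tool y=rack z, tool z=-rack y
    p=seat+G@(np.array(o)+[0,0,.042])+off
    print(o,p.round(4),(Tn.T@(p-s['position'])*1000).round(1))
    q,e=ik(p,Tn,s['joint_positions']);print(q.round(1),round(e,2))
```

```text
1.8999999999999755 [ 0.03  1.4  -0.26]
[-0.006, 0, 0.06] [ 0.6447 -0.173   0.2848] [141.1  42.6  -6.3]
[-30.   20.8  99.6  25.3  29.2 141.7] 0.0
[-0.006, 0, 0.006] [ 0.6013 -0.1645  0.2538] [141.4  96.6  -6.3]
[-31.8  20.3 107.4  34.3  23.6 130.5] 0.0
[0, 0, 0] [ 0.5998 -0.1643  0.2454] [147.4 102.6  -6.4]
[-31.9  21.  108.1  36.2  22.5 128.3] 0.0
```

```bash
python3 -m inch '{"dp":[[0,0,0],[10,3,-0.5],[18,5.5,-0.8],[22,7,-1],[22,7,-1],[22,7,-1],[20,6,-1],[15,4,-0.6],[10,2.6,-0.4],[2,0.5,0],[0,0,0],[0,0,0]],"yaw":[1.9,0,0,0,0,0,0,0,0,0,0,0]}' >/dev/null
python3 st.py
python3 - <<'E'
from kin import *
s=bot.read_state();Tn=s['tcp_rot'];off=Tn@np.array([grip[0], .011, -grip[1]])
for o in([-.006,0,.06],[-.006,0,.006],[-.006,0,0],[0,0,0]):print(need(seat+G@(np.array(o)+[0,0,.042])+off))
for n in('top','side'):
    c=bot.capture(n)['color'][:,:,::-1]
    x0,y0,w=(350,180,140) if n=='top' else (320,70,140)
    cv2.imwrite(f'pics/{n}6.png',cv2.resize(c[y0:y0+105,x0:x0+w],None,fx=5.7,fy=5.7,interpolation=cv2.INTER_CUBIC))
E
```

```text
[-30.   20.7  99.5  25.4  29.1 141.6] [ 0.6458 -0.1738  0.2868] 15.35 28.0 F [ 0.  -0.5 -2.6]
[[0.567, -0.805, 0.178], [-0.086, 0.157, 0.984], [-0.819, -0.573, 0.019]] down 55.03 head -8.68
roll (z vert comp deg) 1.11
[1.  2.4 0.7]
[ 1.1 56.4  0.6]
[ 1.1 62.4  0.6]
[ 7.1 62.4  0.5]
```

View pics/side6.png

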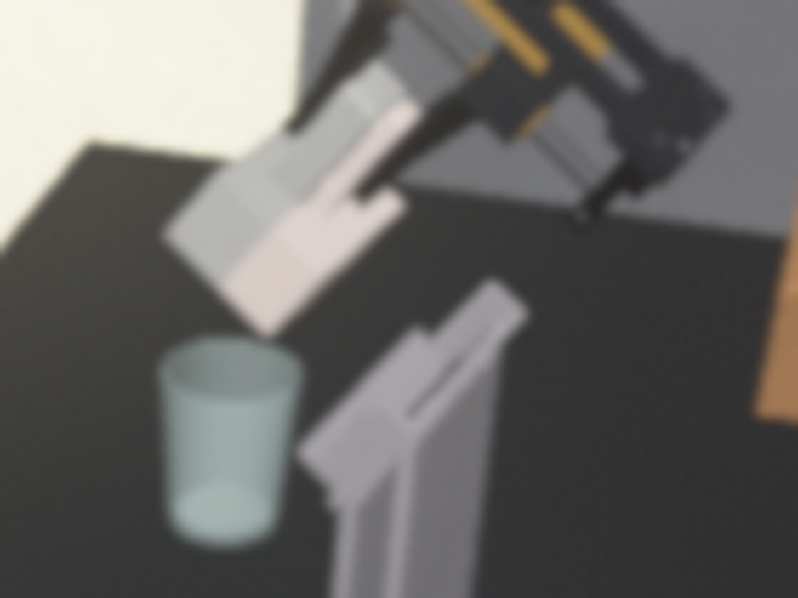

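View pics/top6.png

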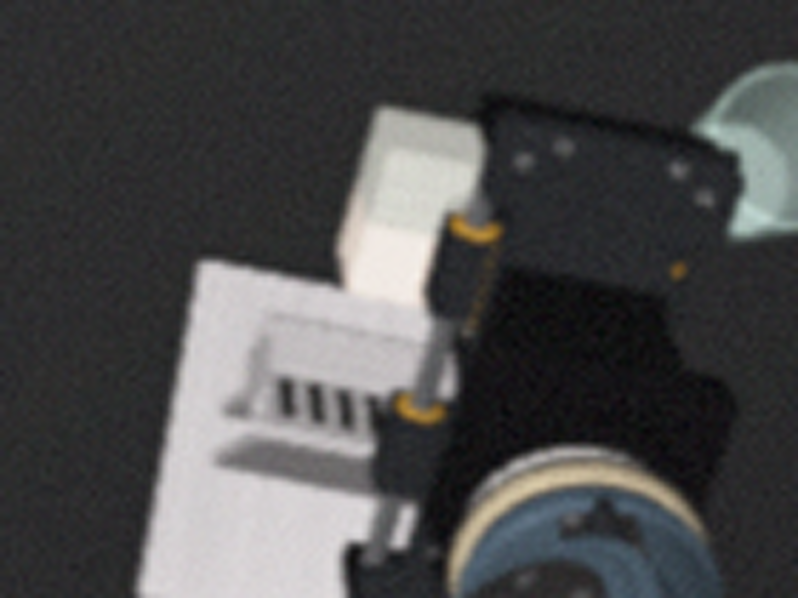

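```bash
python3 -m inch '{"dp":[[0,6,0],[0,10,0],[0,12,0],[0,12,0],[0,7,0],[0,3,0],[0,0,0],[0,0,0]],"yaw":[0,0,0,0,0,0,0,0]}' >/dev/null
python3 st.py
python3 - <<'E'
from kin import *
s=bot.read_state();Tn=s['tcp_rot'];off=Tn@np.array([grip[0], .011, -grip[1]])
for o in([-.006,0,0],[0,0,0]):print(need(seat+G@(np.array(o)+[0,0,.042])+off))
for n in('top','side'):
    c=bot.capture(n)['color'][:,:,::-1]
    x0,y0,w=(350,180,140) if n=='top' else (340,90,105)
    cv2.imwrite(f'pics/{n}7.png',cv2.resize(c[y0:y0+w*3//4,x0:x0+w],None,fx=800/w,fy=800/w,interpolation=cv2.INTER_CUBIC))
E
```

```text
[-31.7  20.1 106.8  33.6  23.9 131.5] [ 0.6056 -0.1662  0.2584] 16.12 27.7 F [-0.2 -0.4 -3.8]
[[0.567, -0.804, 0.179], [-0.087, 0.157, 0.984], [-0.819, -0.573, 0.019]] down 55.0 head -8.72
roll (z vert comp deg) 1.1
[ 1.3 12.6  0.8]
[ 7.3 12.6  0.7]
```

View pics/side7.png

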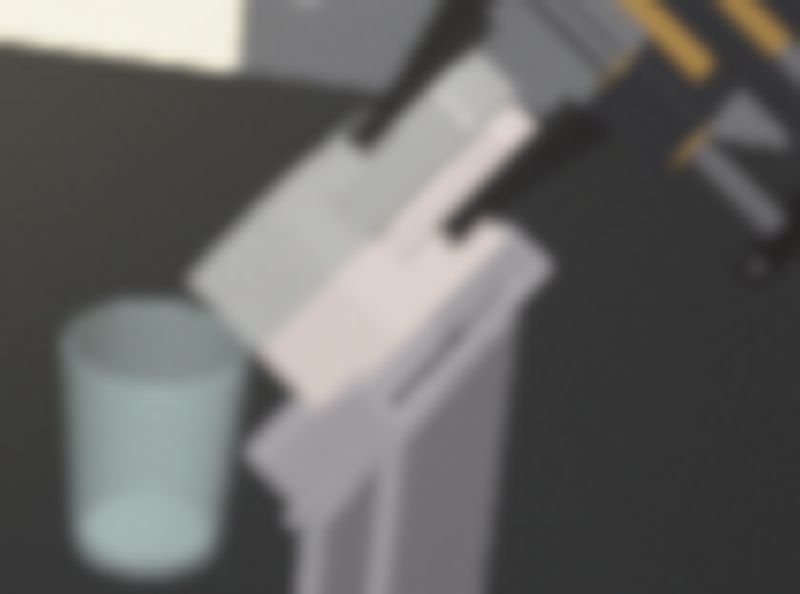

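```bash
python3 -m inch '{"dp":[[0,3,0],[0,3,0],[0,2,0],[0,0,0]],"yaw":[0,0,0,0]}' ;python3 -m inch '{"dp":[[0,1.5,0],[0,1.5,0],[0,0,0]],"yaw":[0,0,0]}'
python3 - <<'E'
from kin import *
s=bot.read_state();Tn=s['tcp_rot'];off=Tn@np.array([grip[0], .011, -grip[1]])
for o in([-.006,0,0],[0,0,0]):print(need(seat+G@(np.array(o)+[0,0,.042])+off))
E
```

```text
time_s: 16.55
position: [0.5981, -0.1641, 0.2524]
tcp_rot: [[0.565, -0.806, 0.178], [-0.085, 0.158, 0.984], [-0.821, -0.571, 0.021]]
force: [0.2, 1.1, -3.6]
opening: 0.316
time_s: 16.8
position: [0.5972, -0.1644, 0.2521]
tcp_rot: [[0.567, -0.804, 0.179], [-0.087, 0.157, 0.984], [-0.819, -0.574, 0.019]]
force: [3.2, 1.1, -3.3]
opening: 0.318
[1.  2.  0.7]
[7.  2.  0.6]
```

```bash
python3 -m inch '{"dp":[[1.5,0,0],[1.5,0,0],[0,0,0]],"yaw":[0,0,0]}' |grep -E 'force|posi' ;python3 -m inch '{"dp":[[1.5,0,0],[0,0,0]],"yaw":[0,0]}'|grep -E 'force|posi'
python3 -m inch '{"dp":[[1.5,0,0],[0,0,0]],"yaw":[0,0]}'|grep -E 'force|posi'
python3 - <<'E'
from kin import *
s=bot.read_state();Tn=s['tcp_rot'];off=Tn@np.array([grip[0], .011, -grip[1]])
for o in([0,0,0],):print(need(seat+G@(np.array(o)+[0,0,.042])+off), (Tn.T@s['force']).round(1))
for n in('top','side'):
    c=bot.capture(n)['color'][:,:,::-1]
    x0,y0,w=(350,180,140) if n=='top' else (340,90,105)
    cv2.imwrite(f'pics/{n}8.png',cv2.resize(c[y0:y0+w*3//4,x0:x0+w],None,fx=800/w,fy=800/w,interpolation=cv2.INTER_CUBIC))
E
```

```text
position: [0.5989, -0.165, 0.2495]
force: [1.8, 0.0, -1.3]
position: [0.5997, -0.1651, 0.2483]
force: [3.9, -0.8, 0.2]
position: [0.6006, -0.1653, 0.2471]
force: [2.5, -1.0, 0.9]
[0.9 1.9 0.9] [ 0.7 -2.7 -0.5]
```

View pics/side8.png

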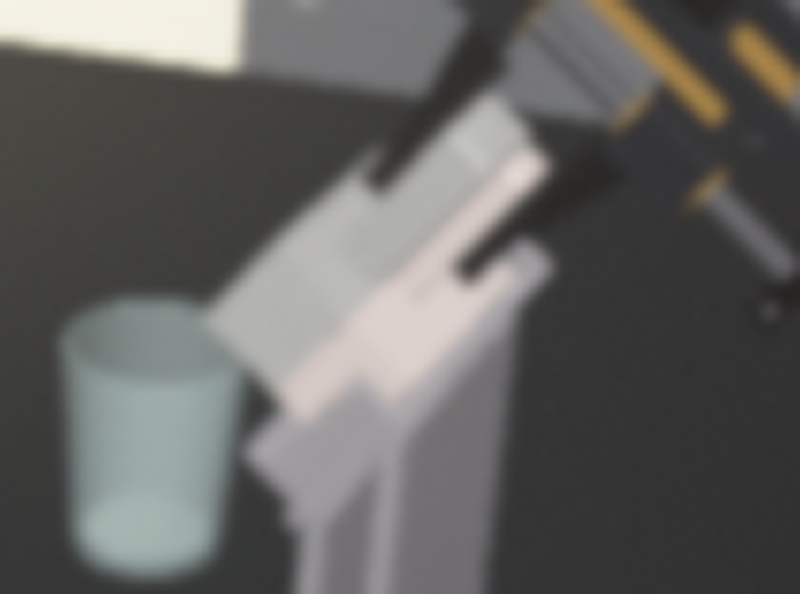

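```bash
python3 -m inch '{"dp":[[1.5,0,0],[0,0,0]],"yaw":[0,0]}'|grep -E 'force|posi'
python3 -m inch '{"dp":[[1.5,0,0],[0,0,0]],"yaw":[0,0]}'|grep -E 'force|posi'
python3 - <<'E'
from kin import *
s=bot.read_state();Tn=s['tcp_rot'];off=Tn@np.array([grip[0], .011, -grip[1]])
for o in([0,0,0],):print(need(seat+G@(np.array(o)+[0,0,.042])+off), (Tn.T@s['force']).round(1))
E
```

```text
position: [0.6014, -0.1653, 0.2459]
force: [3.5, -0.4, 3.4]
position: [0.6018, -0.1644, 0.2451]
force: [1.1, 1.9, 7.6]
[-1.4  1.6 -0.2] [-5.7 -4.9  2.2]
```

```bash
python3 -m inch '{"dp":[[0,0,0],[0,0,0],[0,0,0],[0,0,0]],"yaw":[0,0,0,0]}' 36 |grep -E 'force|posi|open'
python3 -m inch '{"dp":[[0,0,0],[0,0,0],[0,0,0]],"yaw":[0,0,0]}' 44|grep -E 'force|posi|open'
python3 - <<'E'
from kin import *
for n in('top','side'):
    c=bot.capture(n)['color'][:,:,::-1]
    x0,y0,w=(350,180,140) if n=='top' else (340,90,105)
    cv2.imwrite(f'pics/{n}9.png',cv2.resize(c[y0:y0+w*3//4,x0:x0+w],None,fx=800/w,fy=800/w,interpolation=cv2.INTER_CUBIC))
E
```

```text
position: [0.6002, -0.164, 0.2425]
force: [-0.8, 0.3, 0.3]
opening: 0.408
position: [0.6011, -0.1646, 0.2434]
force: [0.7, 0.0, -0.6]
opening: 0.491
```

View pics/side9.png

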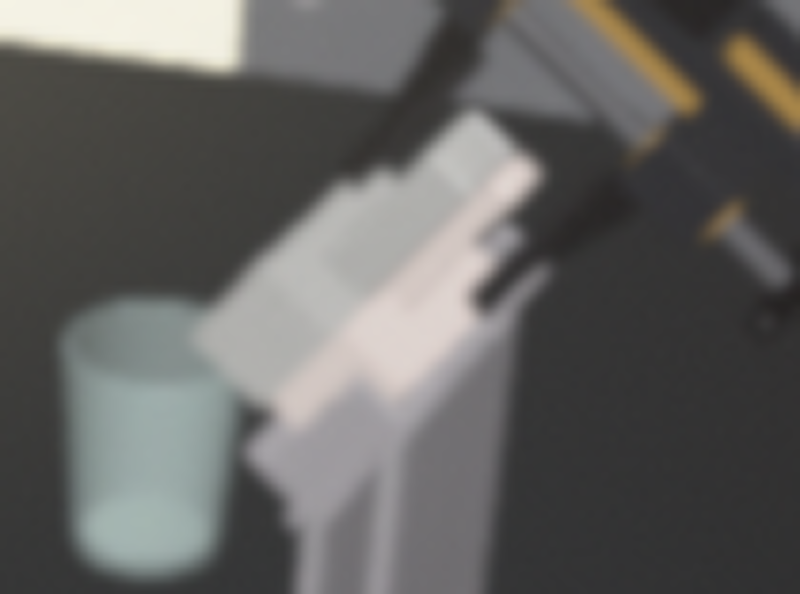

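Run:
```python
from kin import *
def px(P):q=proj('side',P);return ((q-[340,90]+.5)*7.619-.5).round(0).tolist()
L=[(18,42,57),(18,42,27),(-18,42,57),(-18,-42,57),(18,42,22),(-69,17,45),(-69,-17,45),(-69,-17,27),(-69,10,17)]
for l,p in zip(L,px([seat+G@(np.array(l)/1000) for l in L])):print(l,p)
```

```text
(18, 42, 57) [204.0, 337.0]
(18, 42, 27) [276.0, 410.0]
(-18, 42, 57) [275.0, 263.0]
(-18, -42, 57) [390.0, 156.0]
(18, 42, 22) [288.0, 422.0]
(-69, 17, 45) [448.0, 148.0]
(-69, -17, 45) [493.0, 105.0]
(-69, -17, 27) [537.0, 149.0]
(-69, 10, 17) [527.0, 209.0]
```

View pics/top9.png

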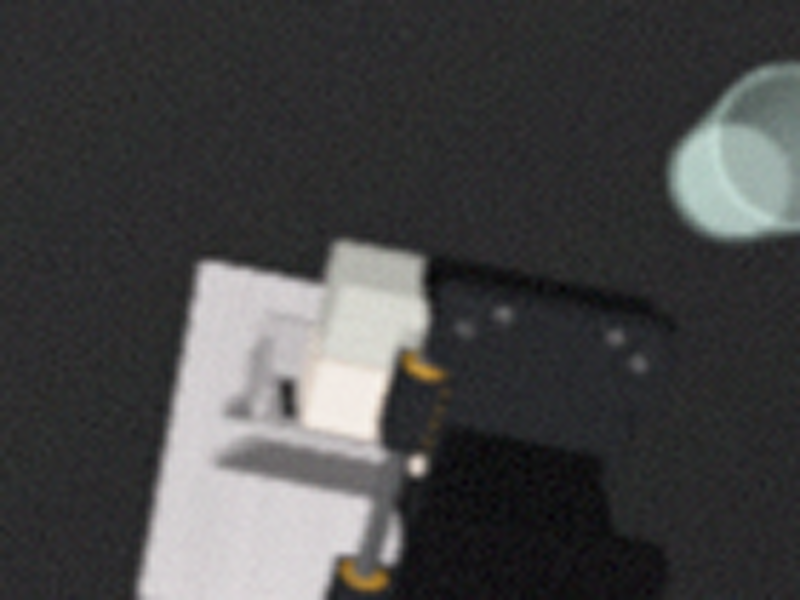

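```bash
python3 -m inch '{"dp":[[-3,0,0],[-8,0,0],[-15,0,0],[-20,0,0],[-20,0,0],[-12,0,0],[0,0,0],[0,0,0],[0,0,0],[0,0,0],[0,0,0],[0,0,0],[0,0,0],[0,0,0],[0,0,0],[0,0,0],[0,0,0],[0,0,0],[0,0,0],[0,0,0]],"yaw":[0,0,0,0,0,0,-7,-7,-7,-7,-7,-7,-7,-7,-7,-7,-7,-7,-6,0]}' 60 >/dev/null
python3 st.py
python3 - <<'E'
from kin import *
print(need(seat+G@[-.125,0,.038]),need(seat+G@[-.046,0,.038]))
for n in('top','side'):
    c=bot.capture(n)['color'][:,:,::-1]
    x0,y0,w=(350,180,140) if n=='top' else (340,90,105)
    cv2.imwrite(f'pics/{n}10.png',cv2.resize(c[y0:y0+w*3//4,x0:x0+w],None,fx=800/w,fy=800/w,interpolation=cv2.INTER_CUBIC))
E
```

```text
[-34.4  11.8 109.3  29.7  30.1  44.1] [ 0.5569 -0.158   0.3084] 20.17 59.9 F [-0.5 -0.4 -0.1]
[[0.566, -0.177, -0.805], [-0.086, -0.984, 0.156], [-0.82, -0.019, -0.572]] down 55.08 head -8.66
roll (z vert comp deg) -34.9
[-2.6 -4.5 -6.1] [76.3 -2.7 -6.3]
```

View pics/side10.png

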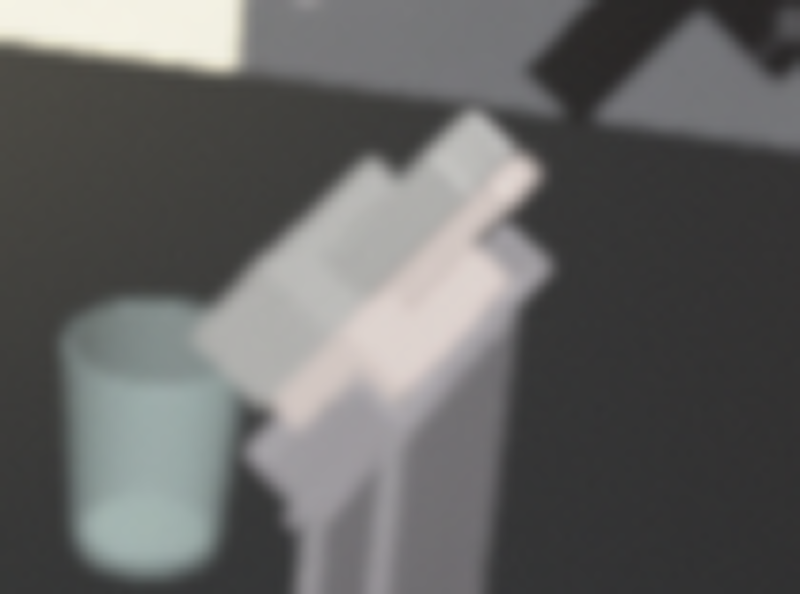

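View pics/top10.png

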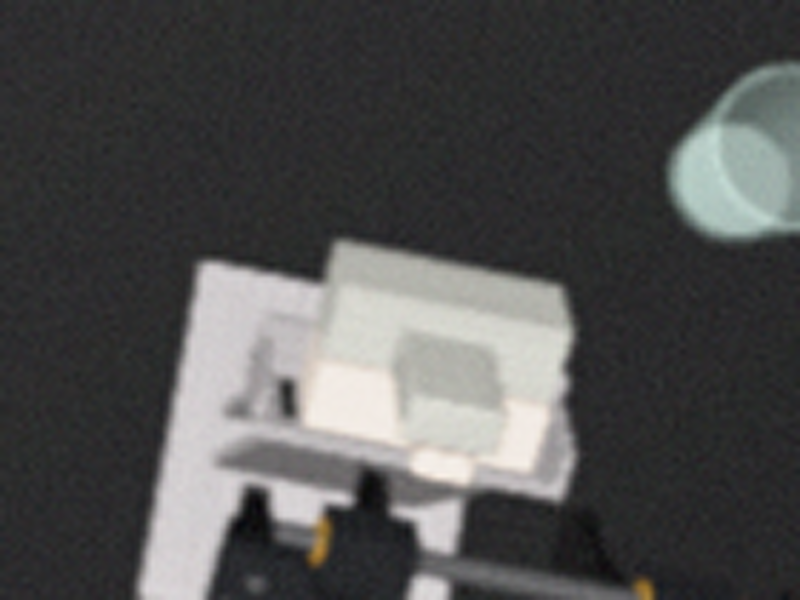

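Run:
```python
from kin import *
sc=800/140
def un(x,y):return (350+(x+.5)/sc-.5,180+(y+.5)/sc-.5)
def meas(pa,pb,zz):
    # plane at off-board zz
    n=G[:,2];p0=seat+n*zz/1000;r=[]
    for p in(pa,pb):
        o,d=ray('top',un(*p));r.append(G.T@(o+d*((p0-o)@n)/(d@n)-seat)*1000)
    return [v.round(1).tolist() for v in r],((r[0]+r[1])/2).round(1)
print('far top',meas((340,240),(563,287),57))
print('near top',meas((330,285),(575,328),57))
print('tongue',meas((403,395),(502,408),45))
print('tongue low',meas((403,428),(500,455),27))
print('rack/cover seam',meas((315,362),(555,402),27))
print('cover low',meas((300,425),(540,472),0))
print('tray end', meas((222,412),(560,497),-6))
```

```text
far top ([[26.1, 37.1, 57.0], [26.2, -46.9, 57.0]], array([26.2, -4.9, 57. ]))
near top ([[-13.7, 42.7, 57.0], [-6.5, -47.2, 57.0]], array([-10.1,  -2.3,  57. ]))
tongue ([[-62.5, 16.4, 45.0], [-56.6, -18.8, 45.0]], array([-59.5,  -1.2,  45. ]))
tongue low ([[-52.1, 11.0, 27.0], [-56.8, -23.0, 27.0]], array([-54.5,  -6. ,  27. ]))
rack/cover seam ([[-16.5, 40.8, 27.0], [-8.0, -48.3, 27.0]], array([-12.3,  -3.7,  27. ]))
cover low ([[-15.6, 39.6, -0.0], [-12.5, -49.9, -0.0]], array([-14.1,  -5.1,  -0. ]))
tray end ([[-7.2, 67.1, -6.0], [-17.0, -58.5, -6.0]], array([-12.1,   4.3,  -6. ]))
```

```bash
python3 -m inch '{"dp":[[0,0,-6.2],[5,0,0],[12,0,0],[18,0,0],[18,0,0],[14,0,0],[7,0,0],[2,0,0],[0,0,0]],"yaw":[0,0,0,0,0,0,0,0,0]}' 56 >/dev/null
python3 st.py
python3 - <<'E'
from kin import *
print(need(seat+G@[-.046,-.003,.038]))
for n in('top','side'):
    c=bot.capture(n)['color'][:,:,::-1]
    x0,y0,w=(390,210,80) if n=='top' else (340,90,105)
    cv2.imwrite(f'pics/{n}11.png',cv2.resize(c[y0:y0+w*3//4,x0:x0+w],None,fx=800/w,fy=800/w,interpolation=cv2.INTER_CUBIC))
E
```

```text
[-31.7  21.1 107.4  35.3  22.8  39.7] [ 0.6053 -0.1654  0.248 ] 21.02 56.2 F [-0.7 -0.3  1. ]
[[0.564, -0.178, -0.806], [-0.085, -0.984, 0.158], [-0.821, -0.021, -0.57]] down 55.2 head -8.56
roll (z vert comp deg) -34.78
[-1.3  0.4 -0.7]
```

View pics/side11.png

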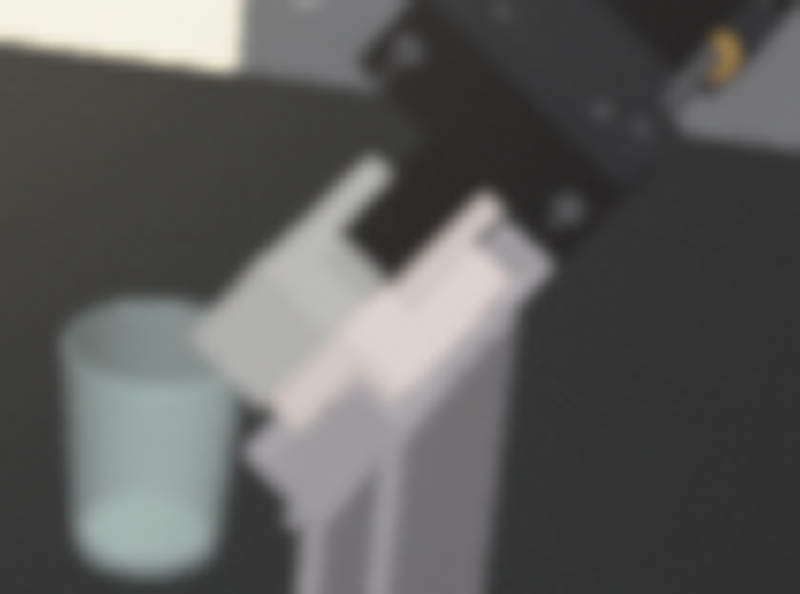

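View pics/top11.png

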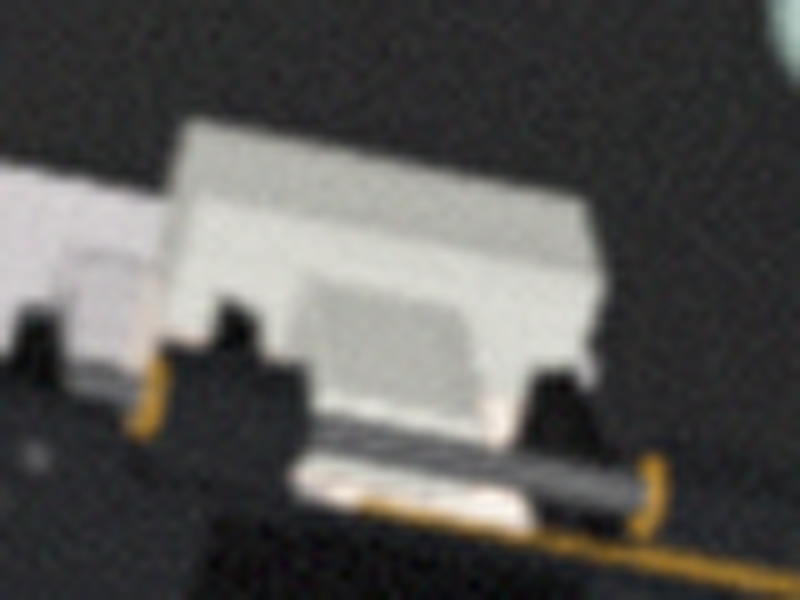

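```bash
python3 -m inch '{"dp":[[0,0,0],[0,0,0],[0,0,0],[0,0,0],[0,0,0],[0,0,0],[0,0,0]],"yaw":[0,0,0,0,0,0,0]}' 0 >/dev/null
python3 st.py;  python3 - <<'E'
from kin import *
s=bot.read_state();print('move along normal in tool',(s['tcp_rot'].T@G[:,2]).round(3))
E
```

```text
[-31.7  21.  107.4  35.3  22.8  39.6] [ 0.6054 -0.1656  0.2495] 21.7 33.3 F [-0.8  0.5  3.4]
[[0.566, -0.178, -0.805], [-0.086, -0.984, 0.157], [-0.82, -0.02, -0.572]] down 55.06 head -8.64
roll (z vert comp deg) -34.91
move along normal in tool [-0.002 -0.001 -1.   ]
```

```bash
python3 -m inch '{"dp":[[0,0,-1],[0,0,-2],[0,0,-2],[0,0,-3],[0,0,-3],[0,0,-3],[0,0,0]],"yaw":[0,0,0,0,0,0,0]}' >/dev/null
python3 st.py;  python3 - <<'E'
from kin import *
for n in('top','side'):
    c=bot.capture(n)['color'][:,:,::-1]
    x0,y0,w=(390,210,80) if n=='top' else (340,90,105)
    cv2.imwrite(f'pics/{n}12.png',cv2.resize(c[y0:y0+w*3//4,x0:x0+w],None,fx=800/w,fy=800/w,interpolation=cv2.INTER_CUBIC))
E
```

```text
[-31.2  21.1 105.2  32.3  24.2  43.2] [ 0.6175 -0.1683  0.2576] 22.28 33.7 F [ 0.3  0.3 -2. ]
[[0.567, -0.178, -0.804], [-0.087, -0.984, 0.157], [-0.819, -0.019, -0.573]] down 55.02 head -8.69
roll (z vert comp deg) -34.95
```

View pics/side12.png

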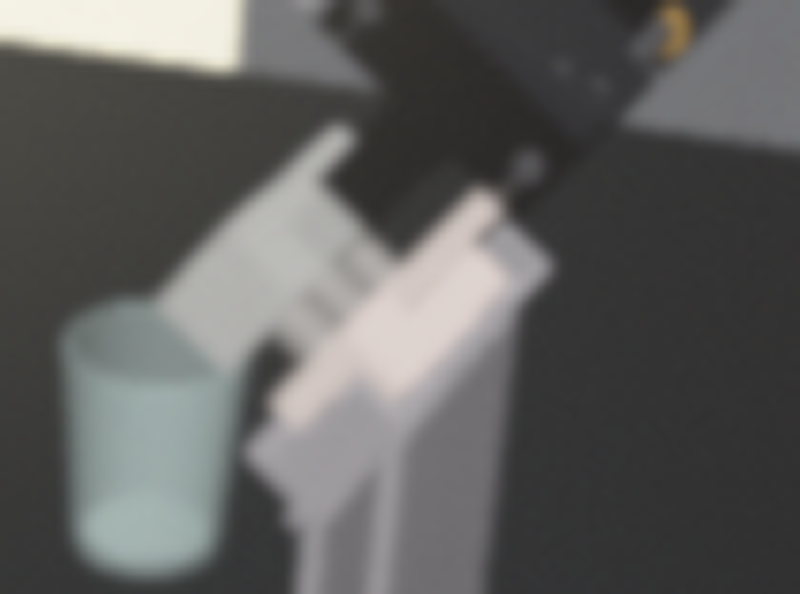

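```bash
python3 -m inch '{"dp":[[0,0,-3],[0,0,-4],[0,0,-5],[0,0,-6],[0,0,-8],[0,0,-10],[0,0,-10],[0,0,-6],[0,0,0]],"yaw":[0,0,0,0,0,0,0,0,0]}' >/dev/null
python3 st.py;  python3 - <<'E'
from kin import *
for n in('top','side'):
    c=bot.capture(n)['color'][:,:,::-1]
    x0,y0,w=(370,180,120) if n=='top' else (330,75,120)
    cv2.imwrite(f'pics/{n}13.png',cv2.resize(c[y0:y0+w*3//4,x0:x0+w],None,fx=800/w,fy=800/w,interpolation=cv2.INTER_CUBIC))
E
```

```text
[-29.5  21.7  97.6  24.3  29.6  53.2] [ 0.6603 -0.1768  0.2886] 23.13 33.6 F [-0.3 -0.1 -1.4]
[[0.568, -0.178, -0.803], [-0.087, -0.984, 0.156], [-0.818, -0.019, -0.575]] down 54.89 head -8.75
roll (z vert comp deg) -35.09
```

View pics/side13.png

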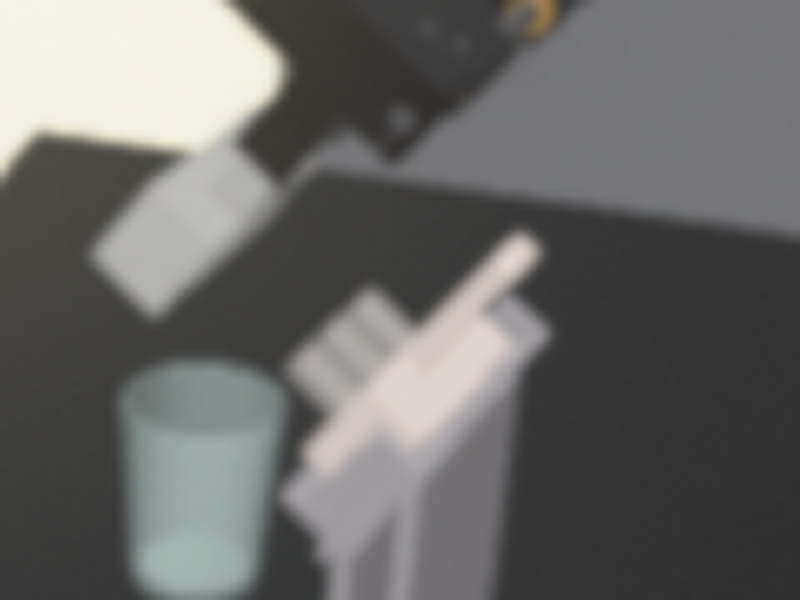

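View pics/top13.png

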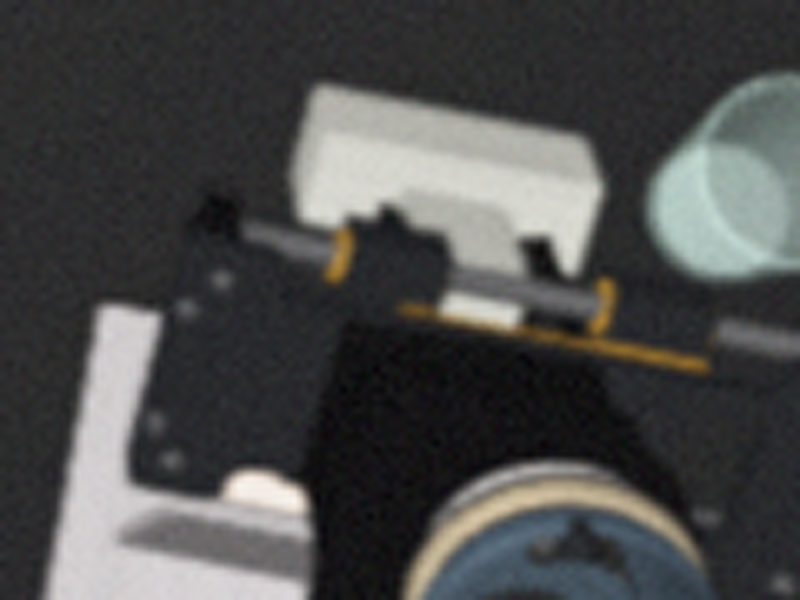

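Run:
```python
from kin import *
t=G.T@(np.array([.6054,-.1656,.2495])-seat);print((t*1000).round(1))
sb=rack-F9[:,2]*.015
s=bot.read_state()
for dx,dz in((-.01,.10),(-.01,.06),(-.008,.004),(-.008,0),(0,0)):
    p=sb+F9@(np.array([t[0]-.002,t[1]+.003,.038-.027])+[dx,0,dz]);print(p.round(4),need(p));q,e=ik(p,s['tcp_rot'],[0,20,100,-20,30,120]);print(q.round(1),round(e,2))
print('up',need(s['position']+[0,0,.1]))
```

```text
[-45.9  -2.7  38.2]
[0.6993 0.1295 0.3011] [ -14.7 -308.     6.8]
[  4.6  23.8  91.2 -14.4  31.7 115.3] 0.0
[0.667  0.1346 0.2781] [ -14.6 -306.8   46.8]
[  5.5  23.2  96.7 -17.8  27.1 119.6] 0.0
[0.6228 0.1416 0.2444] [ -12.5 -305.1  102.8]
[  6.9  23.2 104.1 -25.6  20.7 128.9] 0.0
[0.6196 0.1421 0.2421] [ -12.5 -305.   106.8]
[  7.   23.2 104.6 -26.3  20.2 129.8] 0.0
[0.6241 0.1414 0.2355] [  -4.5 -305.   106.8]
[  6.8  24.1 104.5 -27.   19.6 130.4] 0.0
up [-82.   -2.  -57.1]
```

```bash
python3 -m inch '{"dp":[[-10,0,-8],[-22,0,-15],[-25,-10,-17],[-8,-20,-6],[0,-28,0],[0,-30,0],[0,-30,0],[0,-30,0],[0,-30,0],[0,-30,0],[0,-30,0],[0,-28,0],[0,-20,0],[0,-12,0],[0,-7,0],[0,0,0]],"yaw":[-1.9,0,0,0,0,0,0,0,0,0,0,0,0,0,0,0]}' >/dev/null
python3 st.py;  python3 - <<'E'
from kin import *
t=G.T@(np.array([.6054,-.1656,.2495])-seat)
sb=rack-F9[:,2]*.015
for dx,dz in((-.01,.06),(-.008,.004),(0,0)):
    p=sb+F9@(np.array([t[0]-.002,t[1]+.003,.038-.027])+[dx,0,dz]);print(need(p))
for n in('top','side'):
    c=bot.capture(n)['color'][:,:,::-1]
    cv2.imwrite(f'pics/{n}14.png',c)
E
```

```text
[  4.3  20.2  85.9 -11.2  40.3 109.3] [0.7044 0.1266 0.3657] 24.57 33.9 F [ 0.1 -0.2 -1.9]
[[0.564, -0.15, -0.812], [-0.084, -0.989, 0.124], [-0.821, -0.001, -0.57]] down 55.22 head -8.51
roll (z vert comp deg) -34.78
[50.2 -2.3 81.4]
[ 52.4  -2.5 137.4]
[ 60.4  -2.5 141.3]
```

View pics/side14.png

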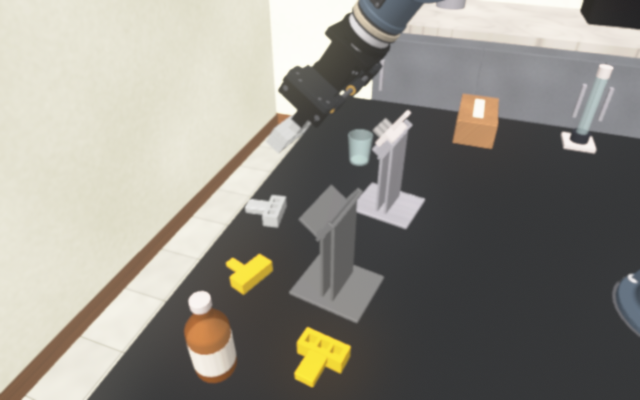

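Rack is clear of the strip, which stands in the cover on the tray. Now lower it onto the stand.

```bash
python3 -m inch '{"dp":[[5,0,8],[10,-0.5,14],[12,-0.5,18],[12,-0.5,18],[8,-0.5,12],[3,0,8],[0,0,3],[0,0,0]],"yaw":[0,0,0,0,0,0,0,0]}' >/dev/null
python3 -m inch '{"dp":[[0,0,8],[0,0,12],[0,0,12],[0,0,8],[0,0,5],[0,0,3],[0,0,0]],"yaw":[0,0,0,0,0,0,0]}' >/dev/null
python3 st.py;  python3 - <<'E'
from kin import *
t=G.T@(np.array([.6054,-.1656,.2495])-seat)
sb=rack-F9[:,2]*.015
for dx,dz in((-.008,.004),(0,0)):
    p=sb+F9@(np.array([t[0]-.002,t[1]+.003,.038-.027])+[dx,0,dz]);print(need(p))
for n in('top','side'):
    c=bot.capture(n)['color'][:,:,::-1]
    x0,y0,w=(220,150,120) if n=='top' else (260,130,140)
    cv2.imwrite(f'pics/{n}15.png',cv2.resize(c[y0:y0+w*3//4,x0:x0+w],None,fx=800/w,fy=800/w,interpolation=cv2.INTER_CUBIC))
E
```

```text
[  6.5  22.8 103.2 -23.8  21.7 124.8] [0.629  0.1389 0.2521] 25.92 33.9 F [ 0.1 -0.6 -1.6]
[[0.566, -0.151, -0.81], [-0.086, -0.988, 0.125], [-0.82, -0.001, -0.572]] down 55.09 head -8.61
roll (z vert comp deg) -34.91
[ 2.6 -1.7  9.8]
[10.6 -1.7 13.8]
```

View pics/side15.png

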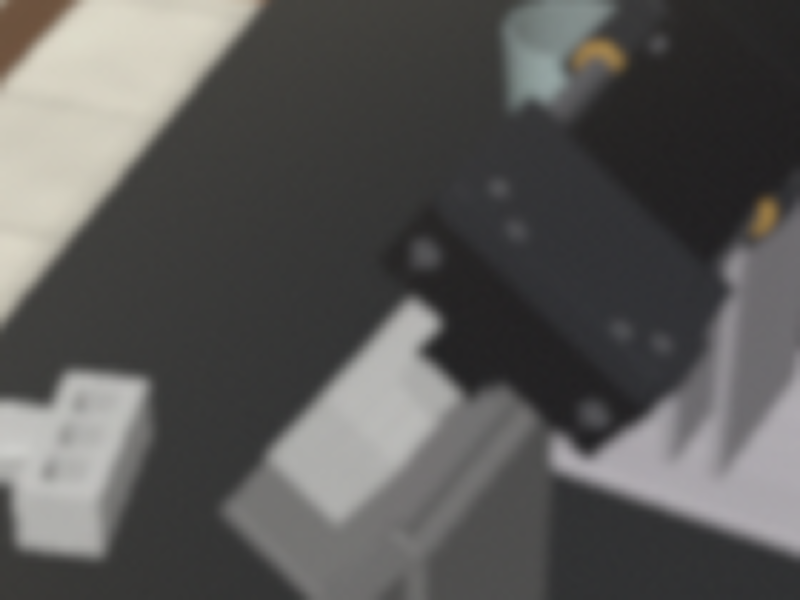

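```bash
python3 -m inch '{"dp":[[0,0,3],[0,0,3],[0,0,2],[0,0,0]],"yaw":[0,0,0,0]}' |grep -E 'force|posi'
python3 -m inch '{"dp":[[0,0,2],[0,0,2],[0,0,0]],"yaw":[0,0,0]}' |grep -E 'force|posi'
python3 -m inch '{"dp":[[0,0,1.5],[0,0,0]],"yaw":[0,0]}' |grep -E 'force|posi'
```

```text
position: [0.622, 0.1398, 0.2468]
force: [-0.6, -0.9, -2.7]
position: [0.6189, 0.1403, 0.2447]
force: [0.1, -0.4, -3.2]
position: [0.6179, 0.1405, 0.244]
force: [0.6, 0.8, -2.9]
```

```bash
python3 -m inch '{"dp":[[0,0,1.5],[0,0,0]],"yaw":[0,0]}' |grep -E 'force|posi'
python3 -m inch '{"dp":[[2,0,0],[2,0,0],[2,0,0],[0,0,0]],"yaw":[0,0,0,0]}' |grep -E 'force|posi'
python3 -m inch '{"dp":[[1.5,0,0],[1.5,0,0],[0,0,0]],"yaw":[0,0,0]}' |grep -E 'force|posi'
python3 - <<'E'
from kin import *
s=bot.read_state();print((s['tcp_rot'].T@s['force']).round(1))
t=G.T@(np.array([.6054,-.1656,.2495])-seat)
sb=rack-F9[:,2]*.015
p=sb+F9@(np.array([t[0]-.002,t[1]+.003,.038-.027]));print(need(p))
for n in('top','side'):
    c=bot.capture(n)['color'][:,:,::-1]
    x0,y0,w=(220,150,120) if n=='top' else (260,130,140)
    cv2.imwrite(f'pics/{n}16.png',cv2.resize(c[y0:y0+w*3//4,x0:x0+w],None,fx=800/w,fy=800/w,interpolation=cv2.INTER_CUBIC))
E
```

```text
position: [0.6167, 0.1407, 0.2432]
force: [-0.3, -0.1, -2.5]
position: [0.6206, 0.1402, 0.2383]
force: [0.0, 0.1, -1.6]
position: [0.6206, 0.1403, 0.238]
force: [-13.9, 1.7, 14.5]
[-19.9   0.5   3.2]
[ 3.9 -1.6 -1.3]
```

View pics/side16.png

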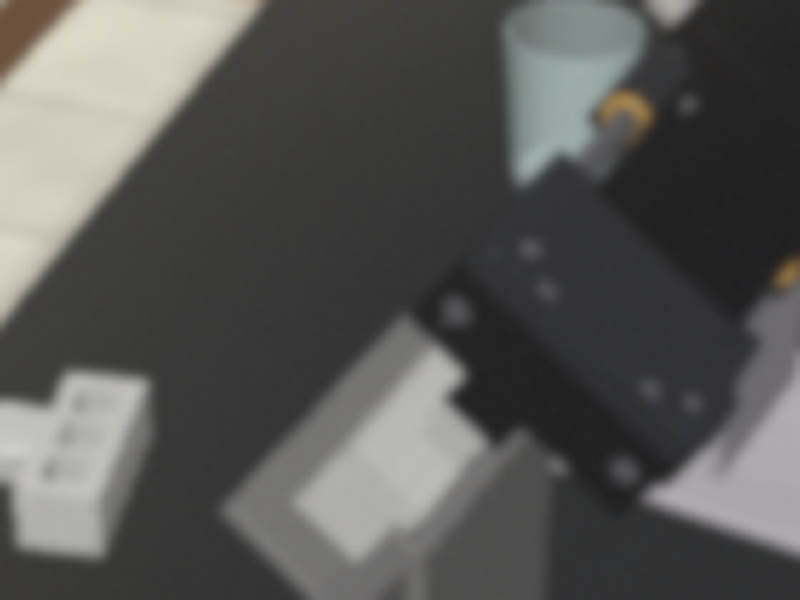

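```bash
python3 -m inch '{"dp":[[-1.5,0,0],[-1,0,0],[0,0,0]],"yaw":[0,0,0]}' |grep -E 'force|posi'
python3 -m inch '{"dp":[[0,0,0],[0,0,0],[0,0,0],[0,0,0],[0,0,0]],"yaw":[0,0,0,0,0]}' 50 |grep -E 'force|posi|open'
python3 - <<'E'
from kin import *
for n in('top','side'):
    c=bot.capture(n)['color'][:,:,::-1]
    x0,y0,w=(220,150,120) if n=='top' else (260,130,140)
    cv2.imwrite(f'pics/{n}17.png',cv2.resize(c[y0:y0+w*3//4,x0:x0+w],None,fx=800/w,fy=800/w,interpolation=cv2.INTER_CUBIC))
E
```

```text
position: [0.6208, 0.1402, 0.2382]
force: [-2.6, 2.4, 3.0]
position: [0.621, 0.14, 0.238]
force: [-0.6, -0.1, -0.5]
opening: 0.564
```

View pics/side17.png

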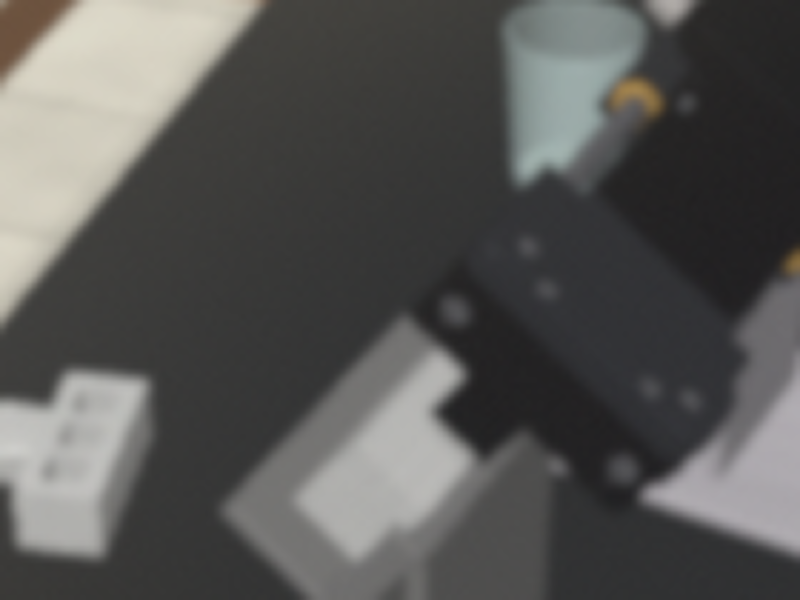

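View pics/top17.png

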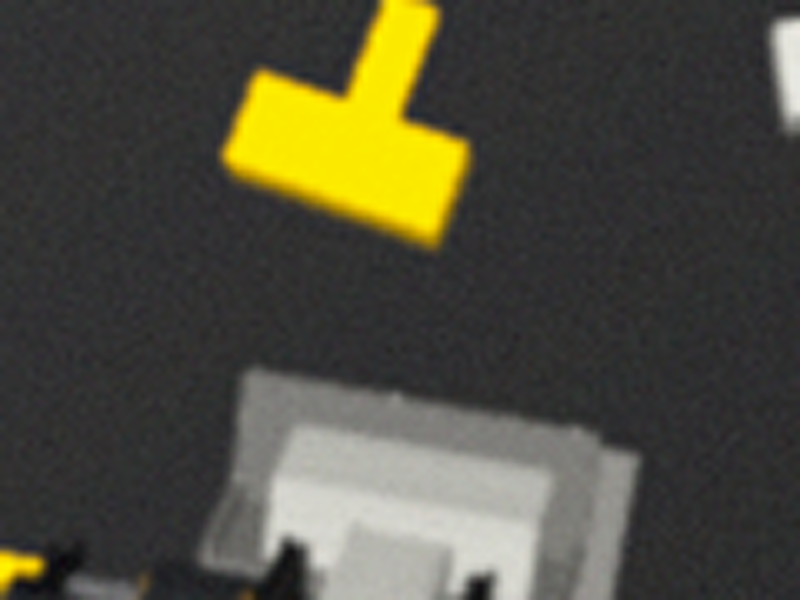

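Rack didn't move on release; it's seated on the ledge. Retract.

```bash
python3 -m inch '{"dp":[[-4,0,0],[-10,0,0],[-20,0,0],[-30,0,0],[-30,0,0],[-30,0,0],[-20,0,-20],[-10,0,-10],[0,0,0],[0,0,0]],"yaw":[0,0,0,0,0,0,0,0,0,0]}' >/dev/null
python3 st.py;  python3 - <<'E'
from kin import *
for n in('top','side'):
    c=bot.capture(n)['color'][:,:,::-1]
    cv2.imwrite(f'pics/{n}18.png',c)
    x0,y0,w=(370,180,120) if n=='top' else (330,75,120)
    cv2.imwrite(f'pics/{n}18z.png',cv2.resize(c[y0:y0+w*3//4,x0:x0+w],None,fx=800/w,fy=800/w,interpolation=cv2.INTER_CUBIC))
E
```

```text
[  9.1   7.6 100.9 -16.1  38.8 117.5] [0.5575 0.1497 0.3827] 29.22 49.9 F [-0.4 -1.  -0.2]
[[0.567, -0.152, -0.809], [-0.085, -0.988, 0.125], [-0.819, -0.002, -0.574]] down 54.99 head -8.56
roll (z vert comp deg) -35.01
```

View pics/side18.png

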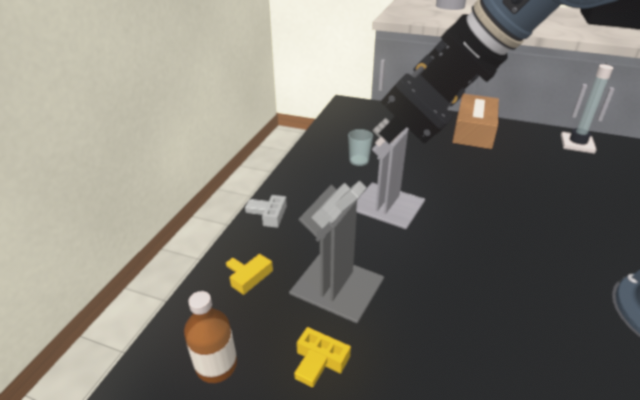

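View pics/top18z.png

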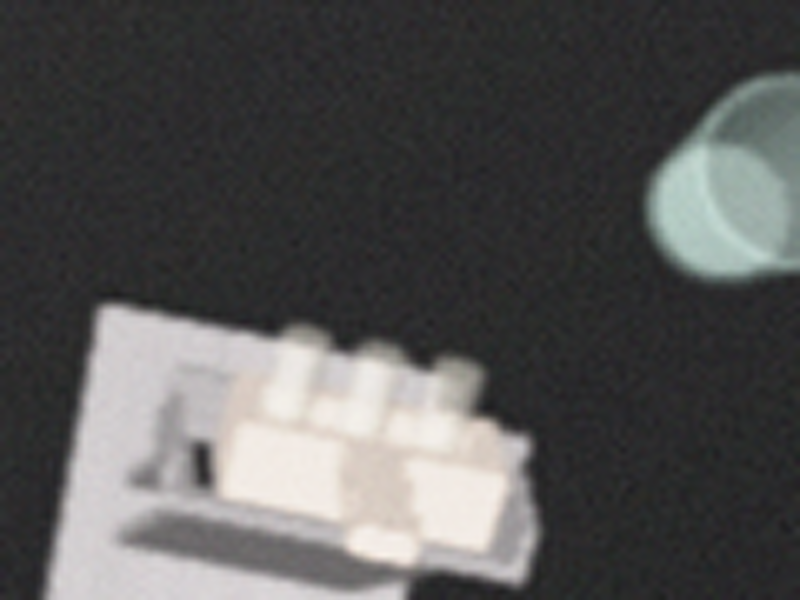

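View pics/side18z.png

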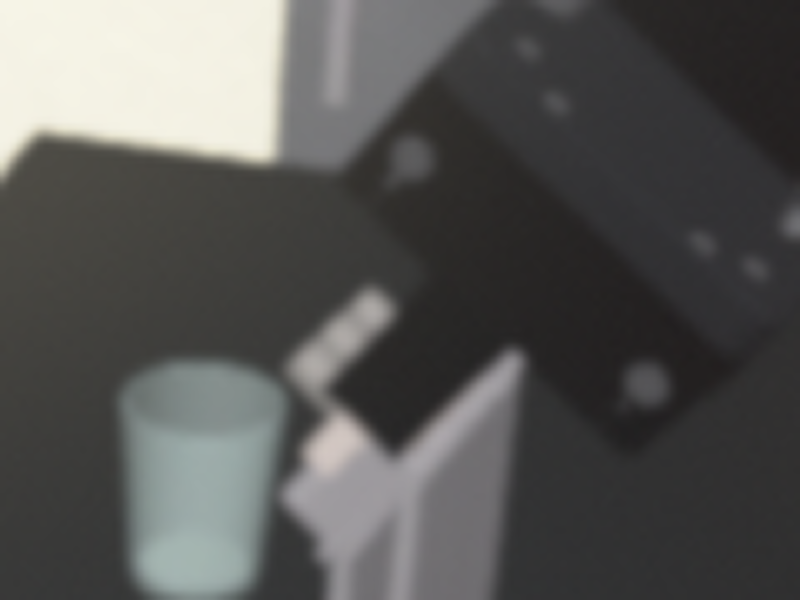

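Run:
```python
from kin import *
sc=800/120
def un(x,y):return (370+(x+.5)/sc-.5,180+(y+.5)/sc-.5)
n=G[:,2]
for nm,ps,z in(('cover -x top edge',[(235,425),(508,475)],27),('cover -x low edge',[(218,495),(492,552)],0),('tray end',[(133,487),(525,583)],-6)):
    r=[]
    for p in ps:
        p0=seat+n*z/1000;o,d=ray('top',un(*p));r.append(G.T@(o+d*((p0-o)@n)/(d@n)-seat)*1000)
    print(nm,[v.round(1).tolist() for v in r])
print(bot.hand_in())
```

```text
cover -x top edge [[-18.2, 40.7, 27.0], [-12.9, -45.7, 27.0]]
cover -x low edge [[-14.9, 39.2, -0.0], [-14.0, -48.2, -0.0]]
tray end [[-10.3, 64.9, -6.0], [-18.3, -59.9, -6.0]]
the job is handed in; nothing more can be done
None
```

I turned the rack and cover over together and seated them on the drain tray. I then lifted the rack off and set it upside down on its stand. The job was handed in at about 29 s, and the hand-in gave no verdict.

**What I did**
- The moves only turn the tool about its own axis, so I pushed the arm against its reach limit to tilt the tool to the 55° slope.
- I pinched both tongues together and the opening read 28 mm, as expected. Then I lifted, turned 180° about the tool axis, and lowered onto the tray board and against the ledge. I felt a few newtons on each.
- I let go, gripped only the wider rack tongue across its width, and drew the rack out along the slope's normal.

**Last checks**
- **Strip and cover:** the final pictures show the three tubes standing in the open cover on the tray, square to the eye. The cover lies against the ledge.
- **Cover position:** it measures 3–5 mm to the -y side of my seat estimate and about 2–5 mm along the slope, against a limit of 18 mm.
- **Rack:** it did not move when released and sits on its stand, about 300 mm from the seat. The gripper is well clear of everything.

**What disagreed**
- **Tray end:** the tray's end edge, picked from the last picture, came out roughly 6–14 mm off its given place along the slope. I judge that to be a poor pixel pick. If so, the true sideways offset could be 5–7 mm, which still passes.
- **Rack on the stand:** it met resistance about 4 mm earlier than I worked out, peaking at 20 N, so it may sit a few millimetres short of the ledge.
- **Tilt:** I measured it to a degree or two from the arm and by eye in the pictures, not on the parts themselves.

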